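# Clear the spent tubes into the sprung-flap waste bin

## Task

Clear the spent samples: swing the spring-loaded red flap of the yellow waste bin right back until it stays open by itself, then take every blue-capped tube out of the white rack and put it in the bin, and finally bring the flap down under control until it is fully shut, never letting it slam. Leave the orange-capped tubes standing in the rack, and do not shove the other things on the bench about.

Things in the scene. Friction and masses are not known exactly. Their poses are not given: they have to be found in the camera images.
- waste_bin: yellow waste bin fixed to the bench, 200 x 200 x 160 mm high, grey top deck, red flap on top, blank white plate on the front. Origin at the centre of its underside, z up; its front faces its own -x. Its yaw varies, and bin and rack may change sides. Hollow: inside 190 x 190 mm, floor 6 mm above the bench
- bin_throat (a point): centre of the throat, the opening in the bin's deck under the flap: 100 mm along the bin's x, 150 mm along its y; level with the deck top, 160 mm above the bench. A tube let go here, upright or lying along the bin's y, drops in; tubes already inside may stand under the throat, and there is room for all side by side or lying
- bin_flap (a joint): flap hinge, rad: 0 = shut, grows as the flap swings up and away from the bin's front, stop at 1.95. Over-centre spring: below 1.4 it pulls the flap shut (nearly 2 N at the bar; let go, it slams), above 1.4 it pulls it back and holds it open (about 0.2 N m). Closing faster than 2.5 rad/s is a slam; let go within 0.03 of shut it closes harmlessly
- flap_hinge (a point): point on the hinge axis, 25 mm behind (bin +x) the middle of the bin, 164 mm above the bench; the axis is parallel to the bin's y
- flap_bar (a point): centre of the flap's handle: round steel bar, 12 mm diameter, along the bin's y, 104 mm free between its side arms. It lies in the flap's plane, 170 mm from the hinge axis, 45 mm beyond the edge of the 6 mm flap; nothing is under it when shut. Can be pinched from above at any angle, one finger in front, one behind (through the gap); it may turn between the fingers
- rack: white two-tier tube rack, loose, 0.8 kg, 140 x 256 x 50 mm high; origin at the centre of its underside. Large square holes 32 mm wide at x = -35 mm, y = -104, -52, 0, 52, 104 mm in its frame; small ones 21.5 mm at x = 40 mm, y = -70, 0, 70 mm. They pass through the top plate; tubes stand on the base, 6 mm above the bench. It may be knocked aside
- blue_tube_1: spent sample tube: clear body 29 mm in diameter, blue screw cap 36 mm (top 20 mm or so), 114 mm tall overall, 45 g. Origin at the centre of its underside, z up the tube. At the start it stands on the rack's base, 6 mm above the bench. Three to five such tubes are present; None if absent
- blue_tube_2: spent sample tube: clear body 29 mm in diameter, blue screw cap 36 mm (top 20 mm or so), 114 mm tall overall, 45 g. Origin at the centre of its underside, z up the tube. At the start it stands on the rack's base, 6 mm above the bench. Three to five such tubes are present; None if absent
- blue_tube_3: spent sample tube: clear body 29 mm in diameter, blue screw cap 36 mm (top 20 mm or so), 114 mm tall overall, 45 g. Origin at the centre of its underside, z up the tube. At the start it stands on the rack's base, 6 mm above the bench. Three to five such tubes are present; None if absent
- blue_tube_4: spent sample tube: clear body 29 mm in diameter, blue screw cap 36 mm (top 20 mm or so), 114 mm tall overall, 45 g. Origin at the centre of its underside, z up the tube. At the start it stands on the rack's base, 6 mm above the bench. Three to five such tubes are present; None if absent
- blue_tube_5: spent sample tube: clear body 29 mm in diameter, blue screw cap 36 mm (top 20 mm or so), 114 mm tall overall, 45 g. Origin at the centre of its underside, z up the tube. At the start it stands on the rack's base, 6 mm above the bench. Three to five such tubes are present; None if absent
- orange_tube_1: sample tube to be kept: 18 mm body, orange screw cap 22 mm, 71 mm tall, 28 g. Origin at the centre of its underside, z up the tube. Stands in the rack's row of small holes; one to three are present, None if absent
- orange_tube_2: sample tube to be kept: 18 mm body, orange screw cap 22 mm, 71 mm tall, 28 g. Origin at the centre of its underside, z up the tube. Stands in the rack's row of small holes; one to three are present, None if absent
- orange_tube_3: sample tube to be kept: 18 mm body, orange screw cap 22 mm, 71 mm tall, 28 g. Origin at the centre of its underside, z up the tube. Stands in the rack's row of small holes; one to three are present, None if absent
- white_tray: white plastic tray lying upside down, 98 x 96 x 22 mm, loose bystander at the right; origin under its centre
- beaker: clear plastic beaker, 97 mm in diameter, 75 mm high, loose bystander at the back; origin under its centre

How it is judged (in metres and radians):
On the way, in this order (a step that is already met when the one before it is completed fails the run):
1. the flap is swung back and stays open (value of joint bin_flap above 1.6 rad and contact force between each of the arm, the fingers and waste_bin below 0.1 N), for 0.3 s.
2. every blue-capped tube is in the bin (x of blue_tube_1 in the frame of waste_bin between -0.1 and 0.1 m and y of blue_tube_1 in the frame of waste_bin between -0.1 and 0.1 m and z of blue_tube_1 in the frame of waste_bin between -0.01 and 0.14 m and x of blue_tube_2 in the frame of waste_bin between -0.1 and 0.1 m and y of blue_tube_2 in the frame of waste_bin between -0.1 and 0.1 m and z of blue_tube_2 in the frame of waste_bin between -0.01 and 0.14 m and x of blue_tube_3 in the frame of waste_bin between -0.1 and 0.1 m and y of blue_tube_3 in the frame of waste_bin between -0.1 and 0.1 m and z of blue_tube_3 in the frame of waste_bin between -0.01 and 0.14 m and x of blue_tube_4 in the frame of waste_bin between -0.1 and 0.1 m and y of blue_tube_4 in the frame of waste_bin between -0.1 and 0.1 m and z of blue_tube_4 in the frame of waste_bin between -0.01 and 0.14 m and x of blue_tube_5 in the frame of waste_bin between -0.1 and 0.1 m and y of blue_tube_5 in the frame of waste_bin between -0.1 and 0.1 m and z of blue_tube_5 in the frame of waste_bin between -0.01 and 0.14 m), for 0.2 s.
3. the flap is fully shut again (value of joint bin_flap below 0.04 rad), for 0.3 s.
At the end, for the whole second after the job is handed in: the flap is shut (within 0.04 rad), every blue-capped tube present lies at rest inside the bin, every orange-capped tube present stands in the rack's small row (within 0.25 rad of upright, its foot within 14 mm of the base), and the rack stands flat on the bench (within 0.1 rad) (all of step 2 and value of joint bin_flap below 0.04 rad and linear speed of each of blue_tube_1, blue_tube_2, blue_tube_3, blue_tube_4, blue_tube_5 below 0.05 m/s and x of orange_tube_1 in the frame of rack between 0.02 and 0.06 m and y of orange_tube_1 in the frame of rack between -0.09 and 0.09 m and z of each of orange_tube_1, orange_tube_2, orange_tube_3 in the frame of rack below 0.02 m and angle between each of orange_tube_1, orange_tube_2, orange_tube_3's own z axis and vertical below 0.25 rad and x of orange_tube_2 in the frame of rack between 0.02 and 0.06 m and y of orange_tube_2 in the frame of rack between -0.09 and 0.09 m and x of orange_tube_3 in the frame of rack between 0.02 and 0.06 m and y of orange_tube_3 in the frame of rack between -0.09 and 0.09 m and angle between rack's own z axis and vertical below 0.1 rad and height (world z) of rack below 0.01 m and linear speed of rack below 0.02 m/s); the robot touches nothing.
It fails at once if the flap slams: it closes faster than 2.5 rad/s (velocity of joint bin_flap below -2.5 rad/s).
It fails at once if an orange-capped tube is pulled out of the rack or tips over ((z of orange_tube_1 in the frame of rack above 0.05 m or angle between orange_tube_1's own z axis and vertical above 0.7 rad) or (z of orange_tube_2 in the frame of rack above 0.05 m or angle between orange_tube_2's own z axis and vertical above 0.7 rad) or (z of orange_tube_3 in the frame of rack above 0.05 m or angle between orange_tube_3's own z axis and vertical above 0.7 rad)).
It fails at once if the white tray or the beaker is shoved more than 50 mm (distance of any of white_tray, beaker from where it was at the start of the episode above 0.05 m).
Of blue_tube_1, blue_tube_2, blue_tube_3, blue_tube_4, blue_tube_5 only 3 to 5 are there at a start; the rules pass over those that are not, and their reading is None.
Of orange_tube_1, orange_tube_2, orange_tube_3 only 1 to 3 are there at a start; the rules pass over those that are not, and their reading is None.
At some moment in a run one of rack may be knocked a few centimetres aside while the robot is not near it.
It also fails if it takes over 210 s, if anything falls off the work surface, if the arm or the gripper's body presses on something with over 40 N, if the wrist force passes 120 N, or if a joint passes its speed limit or range.

## Robot

A 6-joint arm with a two-finger parallel gripper is mounted at the origin on a cart in front of the work surface, level with it; the furniture and walls round the work are solid. World frame = base frame: x ahead of the robot, y to its left, z up, the work surface at z = 0. Lengths are in m, angles in degrees, forces in N, time in s.
With the tool pointing down it reaches from about 0.4 to 0.825 m from the base axis. Payload 7 kg.
Tool frame: the origin (TCP) lies at the very end of the fingers, on their centre line; the grasp point (between the pads) lies r.grip_depth behind it (r.grip_depth is the distance from the TCP to the grasp point, in m); z points along the fingers, y is the direction in which the jaws open and shut (so a half turn about z gives the same grasp; the last joint's range is limited). The gripper opens to 88 mm and grips with 3 to 60 N. Pads are 19 mm wide; open, the fingers measure 130 mm over their backs; the gripper's body (78 mm by 193 mm) begins 47 mm behind the grasp point.
Start: joints at [87.955, 20.546, 0.682, 0, -70.136, -16.507], TCP at [0.215, 0.64, 0.227] pointing down, gripper open.
Joint ranges: [-176.03, 176.03], [-82.01, 121.73], [-58.28, 71.71], [-173.87, 95.51], [-174.79, -0.11], [-173.66, 173.66]. Speed limits (degrees/s): [136.94, 136.94, 172.46, 180, 180, 180].

## Interface

Orientations are given as [roll, pitch, yaw] about the fixed x, y, z axes, in that order (R = Rz(yaw) Ry(pitch) Rx(roll)).
In Python, from plant import r gives the robot as it stands. The module is installed in compiled form; this text tells all that it offers.
- The arm moves only by the tool step_arm, never from a script. Its argument "increments" is a list of rows, each a list of 3 entries, a list of its own where there are three numbers: the shift along the tool's x, y, z in m, then the turn, a rotation vector about the tool's x, y, z in rad, then the closure, from 0 (fully open) to 1 (shut). In form: [[[x, y, z], [wx, wy, wz], grip], ...]. A call has 1 to 10 rows; each row is the pose to reach, as a shift and turn from the pose commanded when the call began, along the tool's axes at that moment; what a row does not reach only later rows make up. A row lasts 1/10 s, in which the tool goes at most 50 mm and 8.59 degrees, less where a joint would pass 70% of its speed; a pose out of reach is approached as far as the arm can. A call with a gripper value outside its range is refused whole. The fingers move at their own pace and stop on an object; "force" is the grip in N (left out, the last holds). Time passes only in rows, so rows that repeat a pose let the fingers close. It gives the time, the measured TCP pose, the force and the opening at its end, in the units of the state.
- r.get_state(): the state, without advancing time (a new reading comes with each control period).
- r.capture(name): name is "scene" or "side" or "wrist"; returns a dict with "color" (480x640x3 uint8, red, green, blue), "intrinsics" (3x3 intrinsics, pixels), "k1" (the pictures are not rectified: a ray, as slopes to the right and down, at radius r is drawn at 1 + k1 r^2 times it, then the intrinsics apply), "rvec" (rotation vector, rad) and "tvec" (3), from world to camera coordinates, as OpenCV has them; the wrist camera has in their place "T_tool_cam" (4x4, takes a point from camera to tool coordinates, whose origin is the TCP and whose axes are the flange's). Camera axes: x right, y down, z forward; pixel columns grow to the right and rows downward; lengths in m; the calibration is good to about 2 mm. A picture is of the moment at which its call begins: read the wrist's pose just before it. There is no depth.
- r.close_job(): hands the job in, once; it reports no verdict.
The state is a dict: "time_s": time; "joints": joint angles; "qd": joint speeds; "joint_torque": joint torques, N m; "tcp_pos": TCP position; "eef_rot": TCP orientation; "contact_force": force on the tool from outside, world axes, zero at the start; "moment": the same for the moment, N m; "gripper_width": finger opening in m.
Only numpy, scipy, OpenCV 4.12 (cv2) and the standard library are available. Lean on these libraries where they do the work, as an engineer would, in place of code of your own. Each camera call takes 0.05 s, during which the arm holds its last target.

## Working session

There is one attempt and no reset: what is moved stays moved. The work goes in short steps, Python scripts to look and compute and a tool call to move; the robot and the scene stay as the last step left them, time stands still between calls to the robot, and variables do not carry over. Pictures are saved under pics/ and viewed, and the job is handed in when it is done.

Besides the shell and the picture viewer there is one more tool, called as name(argument=value, ...) on one line, values as JSON. step_arm: Moves the arm, as the interface text tells. Its arguments: {"type":"object","properties":{"increments":{"type":"array","items":{"type":"array"}},"force":{"type":"number"}},"required":["increments"]}

```bash
mkdir -p pics
cat > h.py <<'E'
import numpy as np, cv2
from plant import r
from scipy.spatial.transform import Rotation as R
def save(n,img): cv2.imwrite(f'pics/{n}.png',cv2.cvtColor(img,cv2.COLOR_RGB2BGR))
E
python3 - <<'E'
from h import *
s=r.get_state(); print(s, r.grip_depth)
import pickle
for n in ['scene','side','wrist']:
    s=r.get_state(); c=r.capture(n); save(n+'0',c['color']); c['state']=s; pickle.dump(c,open(n+'0.pkl','wb'))
    print({k:v for k,v in c.items() if k not in('color','state')})
E
```

```text
{'time_s': 0.0, 'joints': array([ 8.79552343e+01,  2.05915915e+01,  6.33178631e-01, -1.92708750e-02,
       -7.01361179e+01, -1.65068756e+01]), 'qd': array([ 0.06244109,  0.04334438,  0.02340522, -0.07169217,  0.08488441,
       -0.07770685]), 'joint_torque': array([-3.04603818e-04, -5.82714272e+01,  2.93052453e+01,  6.99722573e+00,
        6.85457155e-03, -1.72159080e-04]), 'tcp_pos': array([0.21463267, 0.63944503, 0.22561908]), 'eef_rot': array([ 1.79904218e+02, -9.49241298e-03, -1.85581964e+01]), 'contact_force': array([-0.44544258, -0.18089223,  0.07318474]), 'moment': array([ 0.00615247, -0.04311508,  0.0406311 ]), 'gripper_width': 0.08698837433190743} 0.0188
{'intrinsics': array([[517.89512568,   0.        , 317.64167826],
       [  0.        , 517.89512568, 236.88907398],
       [  0.        ,   0.        ,   1.        ]]), 'k1': -0.08296792667695654, 'rvec': array([ 0.46727042,  2.68625276, -1.27743061]), 'tvec': array([0.55849353, 0.02360951, 1.66462411])}
{'intrinsics': array([[516.56446776,   0.        , 321.49063011],
       [  0.        , 516.56446776, 246.83733193],
       [  0.        ,   0.        ,   1.        ]]), 'k1': -0.01220117657363275, 'rvec': array([ 1.14441566,  1.94559605, -1.28179644]), 'tvec': array([ 0.33288737, -0.07192041,  1.68288494])}
{'intrinsics': array([[400.40985317,   0.        , 319.16119555],
       [  0.        , 400.40985317, 238.31992518],
       [  0.        ,   0.        ,   1.        ]]), 'k1': -0.016371823601778725, 'T_tool_cam': array([[ 3.04991767e-04, -9.58980856e-01, -2.83470676e-01,
         7.69475453e-02],
       [ 9.99999820e-01,  1.45752709e-04,  5.82838606e-04,
        -3.41416020e-04],
       [-5.17614446e-04, -2.83470803e-01,  9.58980728e-01,
        -1.58156418e-01],
       [ 0.00000000e+00,  0.00000000e+00,  0.00000000e+00,
         1.00000000e+00]])}
```

View pics/scene0.png

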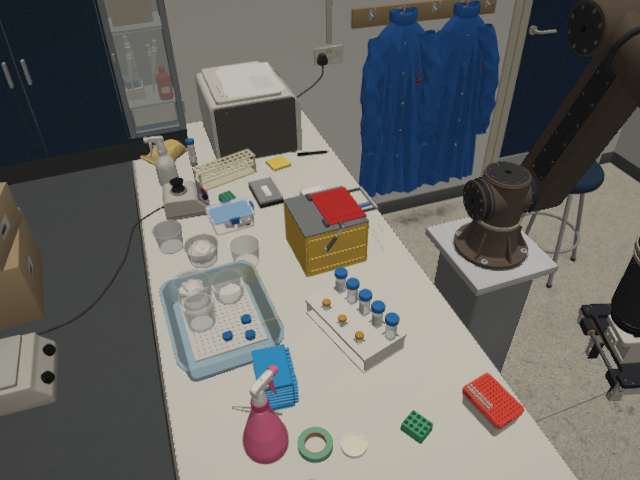

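View pics/side0.png

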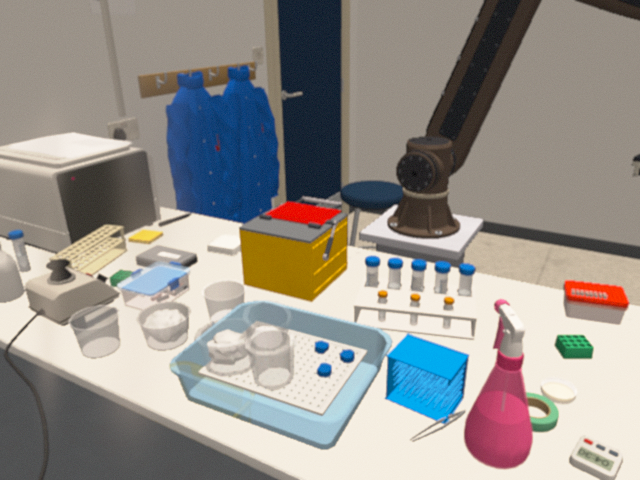

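View pics/wrist0.png

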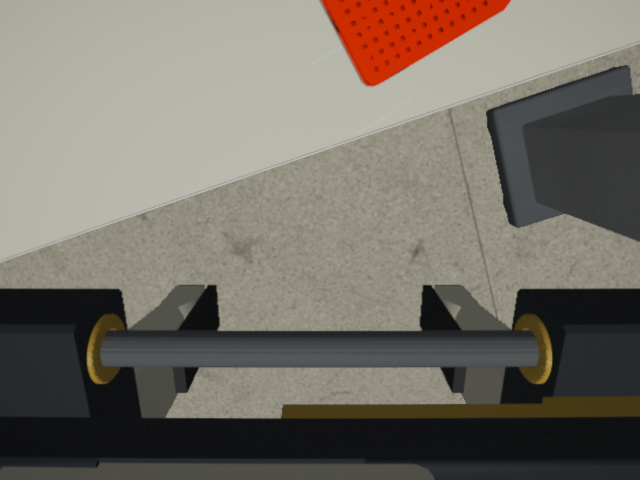

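The scene shows the bin at about (327,228), the rack at (355,320), five blue caps and three orange caps, and the beaker near (245,250). I'll enlarge crops for reading.

```bash
cat >> h.py <<'E'
import pickle
def cam(c):
    K=np.array(c['intrinsics']); k1=c['k1']
    if 'rvec' in c:
        Rm=cv2.Rodrigues(np.array(c['rvec']))[0]; t=np.array(c['tvec'])
    else:
        s=c['state']; Rt=R.from_euler('xyz',s['eef_rot'],degrees=True).as_matrix(); T=np.array(c['T_tool_cam'])
        Rwc=Rt@T[:3,:3]; p=s['tcp_pos']+Rt@T[:3,3]; Rm=Rwc.T; t=-Rm@p
    return K,k1,Rm,t
def proj(c,P):
    K,k1,Rm,t=cam(c); P=np.atleast_2d(P)
    return cv2.projectPoints(P.astype(float),cv2.Rodrigues(Rm)[0],t,K,np.array([k1,0,0,0.]))[0][:,0]
def ray(c,uv):
    K,k1,Rm,t=cam(c)
    n=cv2.undistortPoints(np.array([[uv]],float),K,np.array([k1,0,0,0.]))[0,0]
    d=Rm.T@np.array([n[0],n[1],1]); return -Rm.T@t, d/np.linalg.norm(d)
def tri(obs):
    A=np.zeros((3,3));b=np.zeros(3);rs=[ray(c,uv) for c,uv in obs]
    for o,d in rs:
        M=np.eye(3)-np.outer(d,d);A+=M;b+=M@o
    p=np.linalg.solve(A,b); return p,[np.linalg.norm((np.eye(3)-np.outer(d,d))@(p-o)) for o,d in rs]
def onz(c,uv,z):
    o,d=ray(c,uv); return o+d*(z-o[2])/d[2]
def crop(c,n,x,y,w,h,f):
    im=cv2.resize(c['color'][y:y+h,x:x+w],None,fx=f,fy=f,interpolation=cv2.INTER_CUBIC)
    for i in range(x-x%10+10,x+w,10): 
        L=8 if i%50 else 16
        cv2.line(im,((i-x)*f,0),((i-x)*f,L),(255,0,255),1)
        if i%20==0: cv2.putText(im,str(i),((i-x)*f-10,28),0,.4,(255,0,255),1)
    for j in range(y-y%10+10,y+h,10):
        L=8 if j%50 else 16
        cv2.line(im,(0,(j-y)*f),(L,(j-y)*f),(255,0,255),1)
        if j%20==0: cv2.putText(im,str(j),(18,(j-y)*f+4),0,.4,(255,0,255),1)
    save(n,im)
def ld(n): return pickle.load(open(n+'.pkl','rb'))
def shot(n,cn):
    s=r.get_state(); c=r.capture(cn); c['state']=s; pickle.dump(c,open(n+'.pkl','wb')); save(n,c['color']); return c
E
python3 - <<'E'
from h import *
a=ld('scene0');b=ld('side0')
crop(a,'s_bin',270,170,120,110,6); crop(a,'s_rack',295,255,125,110,6)
crop(b,'d_bin',230,190,130,110,6); crop(b,'d_rack',345,245,140,100,5)
E
```

```text
(no output)
```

View pics/s_bin.png

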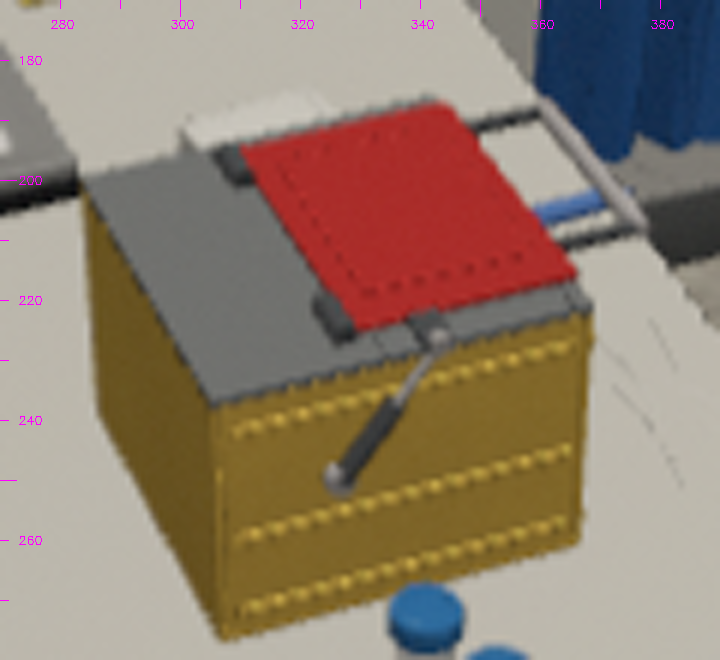

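View pics/d_bin.png

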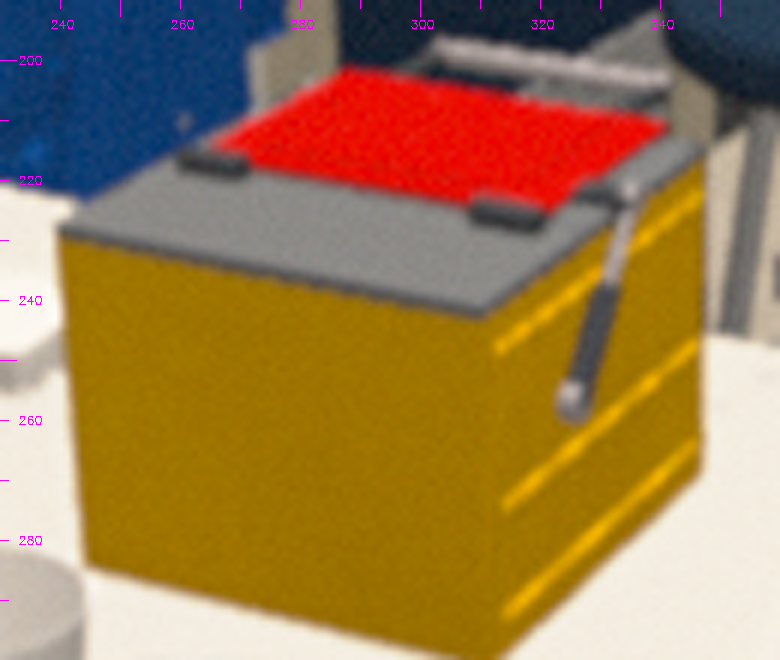

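View pics/s_rack.png

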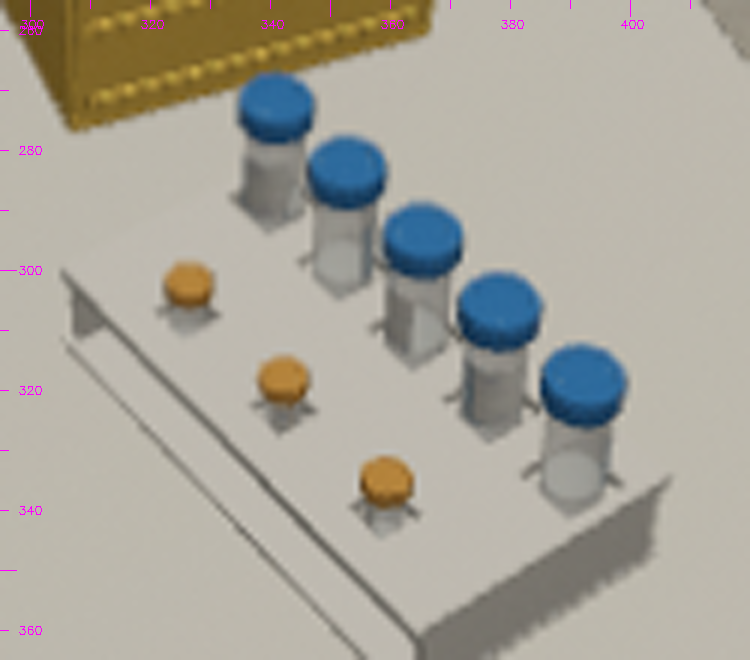

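View pics/d_rack.png

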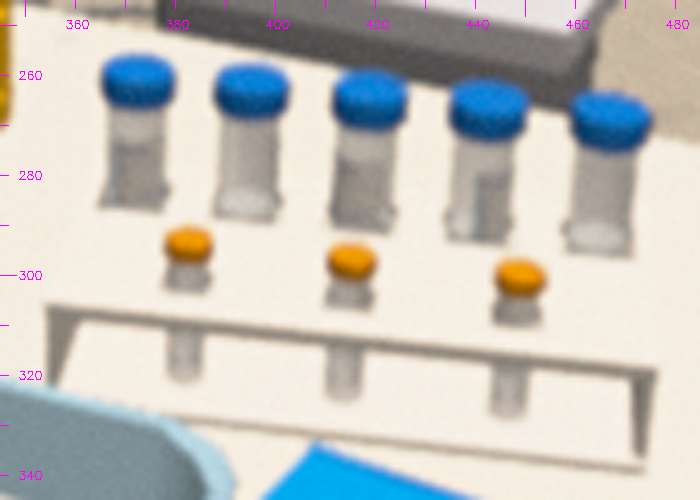

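Run:
```python
from h import *
np.set_printoptions(precision=4,suppress=True)
a=ld('scene0');b=ld('side0')
pts={'deckBL':((283.8,200),(240.3,228.7)),'deckA':((305.8,237.5),(310.5,242.8)),'deckF':((368.3,222.5),(347.5,215)),
'botA':((307,276.7),(312.8,300)),'botF':((366.7,260.5),(346.7,268.8)),'bar1':((360,186.7),(302.8,197.5)),'bar2':((376.7,207.5),(340.8,202.5))}
for i,(u,v) in enumerate(zip([(341.2,271.2),(352.8,281.7),(365.5,293),(378.3,304.5),(392.2,316.7)],[(372.8,259),(395.4,260.4),(419.2,261.6),(443,263.4),(467.4,266)])): pts[f'blue{i+1}']=(u,v)
for i,(u,v) in enumerate(zip([(326.5,301.7),(342.3,317.5),(359.5,334.2)],[(382.8,293),(415.4,296.6),(449.2,299.6)])): pts[f'or{i+1}']=(u,v)
for k,(u,v) in pts.items():
    p,e=tri([(a,u),(b,v)]); print(k,p,np.array(e), np.hypot(*p[:2]))
```

```text
deckBL [ 0.6097 -0.2606  0.1533] [0.0007 0.0007] 0.6631049655414345
deckA [ 0.6025 -0.0656  0.1514] [0.0015 0.0015] 0.6060224778195368
deckF [ 0.4089 -0.0686  0.1531] [0.0034 0.0034] 0.41463871676270875
botA [ 0.6048 -0.0612  0.0041] [0.0024 0.0024] 0.6078833771295583
botF [ 0.4039 -0.0733 -0.0032] [0.0024 0.0024] 0.4105161224319696
bar1 [ 0.3667 -0.2304  0.1653] [0.0013 0.0013] 0.43304789562938306
bar2 [ 0.3631 -0.112   0.1662] [0.0035 0.0035] 0.3800254296383119
blue1 [0.5447 0.0638 0.1154] [0.0012 0.0012] 0.5484306834694308
blue2 [0.5311 0.1135 0.1168] [0.0015 0.0015] 0.5430425667588092
blue3 [0.5166 0.1646 0.1186] [0.0021 0.0021] 0.5422005025309431
blue4 [0.5029 0.2145 0.1196] [0.0019 0.0019] 0.5467084640981532
blue5 [0.4875 0.264  0.1185] [0.0012 0.0012] 0.5543713328855423
or1 [0.6071 0.1173 0.0713] [0.0015 0.0015] 0.6182708652838433
or2 [0.5879 0.1843 0.0709] [0.0011 0.0011] 0.6160777980105371
or3 [0.568  0.2519 0.0717] [0.0011 0.0011] 0.6213571013459109
```

```bash
cat > fit.py <<'E'
from h import *
from scipy.optimize import least_squares
def fit(model,obs,x0):
    # obs: list of (cam,key,uv)
    def W(x):
        c,s=np.cos(x[2]),np.sin(x[2]); return {k:np.array([x[0]+c*m[0]-s*m[1],x[1]+s*m[0]+c*m[1],m[2]]) for k,m in model.items()}
    f=lambda x: np.concatenate([proj(c,W(x)[k])[0]-uv for c,k,uv in obs])
    q=least_squares(f,x0,loss='soft_l1'); return q.x,W(q.x),f(q.x).reshape(-1,2)
E
python3 - <<'E'
from fit import *
np.set_printoptions(precision=4,suppress=True)
a=ld('scene0');b=ld('side0')
m={'BL':(.1,-.1,.16),'A':(.1,.1,.16),'F':(-.1,.1,.16),'bA':(.1,.1,0),'bF':(-.1,.1,0),'b1':(-.145,-.055,.164),'b2':(-.145,.055,.164)}
pts={'BL':((283.8,200),(240.3,228.7)),'A':((305.8,237.5),(310.5,242.8)),'F':((368.3,222.5),(347.5,215)),
'bA':((307,276.7),(312.8,300)),'bF':((366.7,260.5),(346.7,268.8)),'b1':((360,186.7),(302.8,197.5)),'b2':((376.7,207.5),(340.8,202.5))}
obs=[(c,k,np.array(v[i])) for k,v in pts.items() for i,c in enumerate((a,b))]
x,W,res=fit(m,obs,[.5,-.17,.04]); print('bin',x,np.degrees(x[2])); 
for o,rr in zip(obs,res): print(o[1],rr)
m={**{f'b{i}':(-.035,y,.12) for i,y in enumerate((-.104,-.052,0,.052,.104))},**{f'o{i}':(.04,y,.077) for i,y in enumerate((-.07,0,.07))}}
B=list(zip([(341.2,271.2),(352.8,281.7),(365.5,293),(378.3,304.5),(392.2,316.7)],[(372.8,259),(395.4,260.4),(419.2,261.6),(443,263.4),(467.4,266)]))
O=list(zip([(326.5,301.7),(342.3,317.5),(359.5,334.2)],[(382.8,293),(415.4,296.6),(449.2,299.6)]))
obs=[(c,f'b{j}',np.array(v[i])) for j,v in enumerate(B) for i,c in enumerate((a,b))]+[(c,f'o{j}',np.array(v[i])) for j,v in enumerate(O) for i,c in enumerate((a,b))]
x,W,res=fit(m,obs,[.55,.17,.28]); print('rack',x,np.degrees(x[2]));print(res.round(1).tolist()); print(W)
E
```

```text
bin [ 0.51   -0.1652  0.0428] 2.4496740688471648
BL [-1.5889 -1.7339]
BL [-1.2606 -1.7695]
A [-0.7809 -1.6435]
A [ 1.3302 -2.0986]
F [ 0.6594 -3.3949]
F [ 1.0151 -1.8692]
bA [-0.362   0.3243]
bA [0.5232 2.4904]
bF [-0.1922 -0.6111]
bF [1.438  0.1963]
b1 [0.1254 0.6645]
b1 [1.3843 1.1294]
b2 [-0.8467 -1.3304]
b2 [-0.6411  1.5668]
rack [0.5523 0.1754 0.2922] 16.74293347227289
[[-1.2, -0.9], [0.4, -0.6], [-0.7, -0.7], [0.9, -0.1], [-0.8, -0.8], [0.6, 0.6], [-0.3, -0.6], [0.7, 0.8], [-0.4, -0.5], [0.7, 0.1], [-1.1, -1.0], [0.9, -0.8], [-0.6, -1.1], [1.2, -1.3], [-0.5, -1.0], [1.2, -1.1]]
{'b0': array([0.5487, 0.0657, 0.12  ]), 'b1': array([0.5338, 0.1155, 0.12  ]), 'b2': array([0.5188, 0.1653, 0.12  ]), 'b3': array([0.5038, 0.2151, 0.12  ]), 'b4': array([0.4888, 0.2649, 0.12  ]), 'o0': array([0.6108, 0.1198, 0.077 ]), 'o1': array([0.5906, 0.1869, 0.077 ]), 'o2': array([0.5704, 0.2539, 0.077 ])}
```

```bash
cat >> h.py <<'E'
def go(*wps):
    """wps: (pos, rotmat or [r,p,y]) ; prints total shift / rotvec from present pose in tool axes"""
    s=r.get_state(); p0=s['tcp_pos']; R0=R.from_euler('xyz',s['eef_rot'],degrees=True)
    print('now',p0.round(4),s['eef_rot'].round(2),'w',round(s['gripper_width'],4),'F',s['contact_force'].round(2),'t',s['time_s'])
    for p,e in wps:
        Rt=R.from_euler('xyz',e,degrees=True); d=R0.inv().apply(np.array(p)-p0); w=(R0.inv()*Rt).as_rotvec()
        print('shift',d.round(4).tolist(),'rot',w.round(4).tolist(),'rows>=',max(np.linalg.norm(d)/.05,np.degrees(np.linalg.norm(w))/8.59).round(1))
E
python3 - <<'E'
from h import *
go(([.5,.25,.3],[180,0,-50]),([.45,-.165,.3],[180,0,-88]),([.40,-.167,.3],[180,0,-88]))
E
```

```text
now [0.2147 0.6396 0.2258] [ 1.7993e+02 -1.0000e-02 -1.8560e+01] w 0.0877 F [ 0.54  0.36 -0.17] t 0.15
shift [0.3945, 0.2786, -0.0738] rot [0.0012, -0.0005, 0.5488] rows>= 9.8
shift [0.4792, 0.6879, -0.0732] rot [0.001, -0.0009, 1.212] rows>= 16.8
shift [0.4324, 0.7057, -0.0732] rot [0.001, -0.0009, 1.212] rows>= 16.6
```

step_arm(increments=[[[0.2,0.14,-0.06],[0,0,0.25],0],[[0.395,0.28,-0.074],[0,0,0.55],0],[[0.395,0.28,-0.074],[0,0,0.55],0],[[0.395,0.28,-0.074],[0,0,0.55],0],[[0.395,0.28,-0.074],[0,0,0.55],0],[[0.395,0.28,-0.074],[0,0,0.55],0],[[0.395,0.28,-0.074],[0,0,0.55],0],[[0.395,0.28,-0.074],[0,0,0.55],0],[[0.395,0.28,-0.074],[0,0,0.55],0],[[0.395,0.28,-0.074],[0,0,0.55],0]])

```text
time_s: 1.15
tcp_pos: [0.5011, 0.2465, 0.3011]
eef_rot: [-180.0, -0.0, -50.1]
contact_force: [0.1, 1.2, 0.5]
gripper_width: 0.0878
```

Run:
```python
from h import *
go(([.42,-.165,.3],[180,0,-88]))
shot('w_r1','wrist')
```

```text
now [0.5011 0.2465 0.3011] [-179.98   -0.    -50.1 ] w 0.0878 F [0.09 1.2  0.53] t 1.15
shift [0.2636, 0.3262, 0.001] rot [-0.0003, 0.0001, 0.6614] rows>= 8.4
```

View pics/w_r1.png

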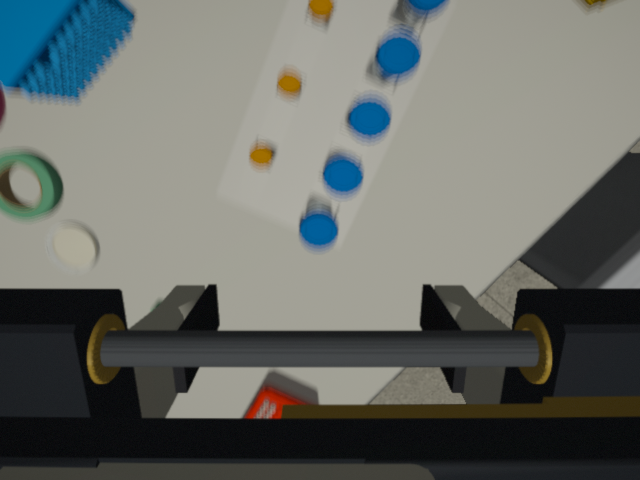

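The wrist view shows blue caps at (319,229), (342,174), (369,118), (398,54) and orange caps at (262,155), (289,83). Continuing to the bin.

step_arm(increments=[[[0.132,0.163,0],[0,0,0.33],0],[[0.264,0.326,0],[0,0,0.66],0],[[0.264,0.326,0],[0,0,0.66],0],[[0.264,0.326,0],[0,0,0.66],0],[[0.264,0.326,0],[0,0,0.66],0],[[0.264,0.326,0],[0,0,0.66],0],[[0.264,0.326,0],[0,0,0.66],0],[[0.264,0.326,0],[0,0,0.66],0],[[0.264,0.326,0],[0,0,0.66],0],[[0.264,0.326,0],[0,0,0.66],0]])

```text
time_s: 2.2
tcp_pos: [0.4187, -0.1651, 0.3004]
eef_rot: [180.0, -0.0, -88.1]
contact_force: [-0.3, 0.2, -0.0]
gripper_width: 0.0876
```

Run:
```python
from h import *
go(([.42,-.165,.3],[180,0,-88]))
c=shot('w_b1','wrist')
print(proj(c,[[.365,-.1714,.164]]))
for n,z in zip([(319,229),(342,174),(369,118),(398,54)],[.12]*4): print(onz(ld('w_r1'),n,z))
for n in [(262,155),(289,83)]: print(onz(ld('w_r1'),n,.077))
```

```text
now [ 0.4187 -0.1651  0.3004] [ 1.7997e+02 -1.0000e-02 -8.8100e+01] w 0.0876 F [-0.28  0.23 -0.03] t 2.2
shift [-0.0, -0.0013, 0.0004] rot [0.0005, -0.0001, -0.0017] rows>= 0.0
[[390.64487182 219.33789728]]
[0.49194093 0.25822337 0.12      ]
[0.50788988 0.20890749 0.12      ]
[0.52071454 0.16048951 0.12      ]
[0.53541315 0.11014524 0.12      ]
[0.57169045 0.24629696 0.077     ]
[0.59193519 0.18055409 0.077     ]
```

View pics/w_b1.png

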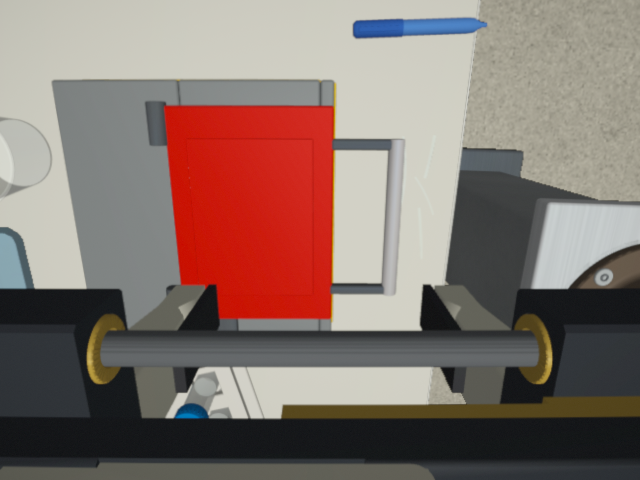

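Run:
```python
from h import *
c=ld('w_b1')
for u,z in [((398,140),.170),((390,293),.170),((394,217),.168),((55,82),.16),((335,82),.16)]: print(u,onz(c,u,z).round(4))
crop(c,'w_b1c',300,60,140,240,3)
```

```text
(398, 140) [ 0.3658 -0.2301  0.17  ]
(390, 293) [ 0.3617 -0.1136  0.17  ]
(394, 217) [ 0.3634 -0.1742  0.168 ]
(55, 82) [ 0.608  -0.2618  0.16  ]
(335, 82) [ 0.4113 -0.2676  0.16  ]
```

View pics/w_b1c.png

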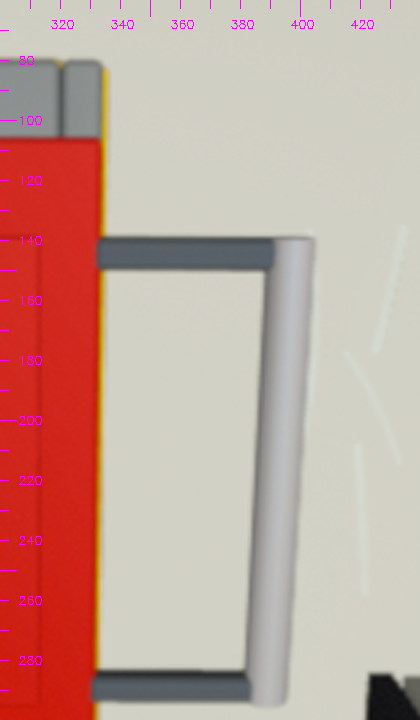

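Run:
```python
from h import *
go(([.3635,-.1715,.22],[180,0,-88]),([.3635,-.1715,.146],[180,0,-88]))
```

```text
now [ 0.4191 -0.164   0.3004] [ 1.7998e+02  1.0000e-02 -8.8050e+01] w 0.0876 F [ 0.82 -0.15 -0.29] t 2.25
shift [0.0057, 0.0558, 0.0804] rot [0.0003, 0.0001, -0.0009] rows>= 2.0
shift [0.0057, 0.0558, 0.1544] rot [0.0003, 0.0001, -0.0009] rows>= 3.3
```

step_arm(increments=[[[0.003,0.028,0.03],[0,0,0],0.64],[[0.006,0.056,0.06],[0,0,0],0.64],[[0.006,0.056,0.08],[0,0,0],0.64],[[0.006,0.056,0.08],[0,0,0],0.64],[[0.006,0.056,0.08],[0,0,0],0.64],[[0.006,0.056,0.08],[0,0,0],0.64],[[0.006,0.056,0.08],[0,0,0],0.64]])

```text
time_s: 2.95
tcp_pos: [0.365, -0.1708, 0.2215]
eef_rot: [-179.9, -0.0, -87.8]
contact_force: [0.1, 0.2, 0.4]
gripper_width: 0.0375
```

Run:
```python
from h import *
go(([.3635,-.1715,.22],[180,0,-88]),([.3635,-.1715,.146],[180,0,-88]))
print(r.get_state()['joints'].round(1))
c=shot('w_b2','wrist'); s=shot('s_b2','scene'); crop(s,'s_b2c',270,130,150,120,5); print(proj(c,[[.3635,-.1715,.164]]))
```

```text
now [ 0.365  -0.1708  0.2215] [-1.7991e+02 -1.0000e-02 -8.7850e+01] w 0.0375 F [0.08 0.23 0.4 ] t 2.95
shift [0.0007, 0.0016, 0.0015] rot [-0.0015, -0.0002, 0.0026] rows>= 0.0
shift [0.0007, 0.0017, 0.0755] rot [-0.0015, -0.0002, 0.0026] rows>= 1.5
[  3.4  -6.3 -31.5   0.  -64.7  -1.2]
[[322.56430597 258.75556173]]
```

View pics/w_b2.png

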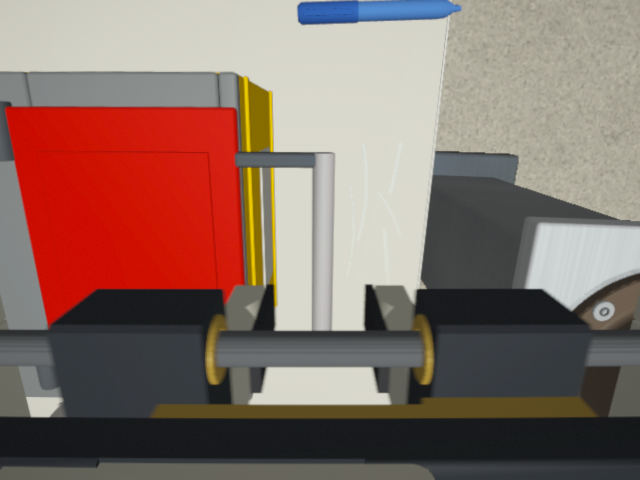

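View pics/s_b2c.png

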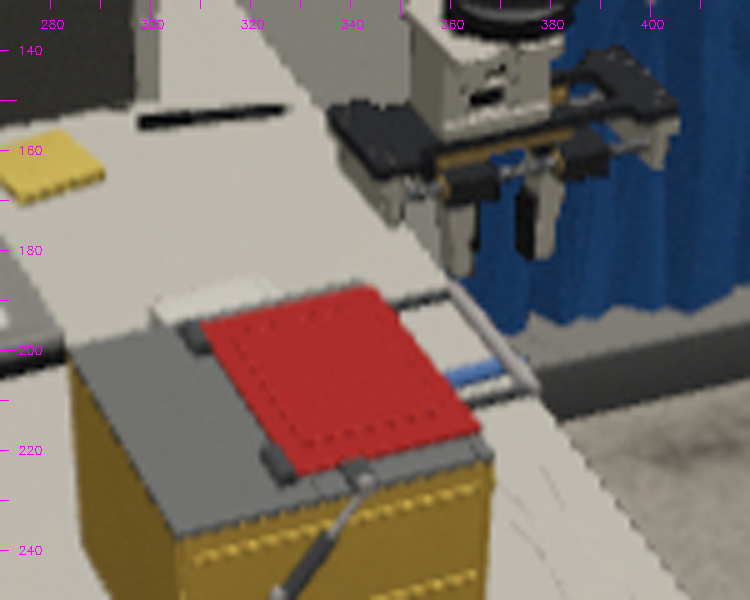

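Bar (x≈322 px) lies midway between the fingers (270…368). Descend.

step_arm(increments=[[[0.001,0.001,0.02],[0,0,0],0.64],[[0.001,0.001,0.04],[0,0,0],0.64],[[0.001,0.001,0.06],[0,0,0],0.64],[[0.001,0.001,0.076],[0,0,0],0.64],[[0.001,0.001,0.076],[0,0,0],0.64]])

```text
time_s: 3.55
tcp_pos: [0.3618, -0.172, 0.1431]
eef_rot: [179.8, 0.0, -87.9]
contact_force: [-0.2, 0.7, 0.1]
gripper_width: 0.0315
```

Run:
```python
from h import *
go(([.3635,-.1715,.146],[180,0,-88]))
c=shot('w_b3','wrist'); s=shot('d_b3','side'); crop(s,'d_b3c',240,150,140,110,5)
```

```text
now [ 0.3618 -0.172   0.1431] [ 1.798e+02  2.000e-02 -8.791e+01] w 0.0315 F [-0.18  0.7   0.06] t 3.55
shift [-0.0004, -0.0017, -0.0029] rot [0.0035, 0.0004, 0.0016] rows>= 0.1
```

View pics/w_b3.png

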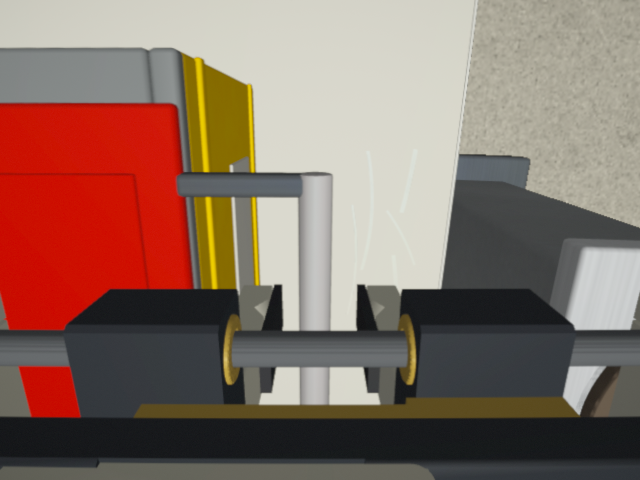

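View pics/d_b3c.png

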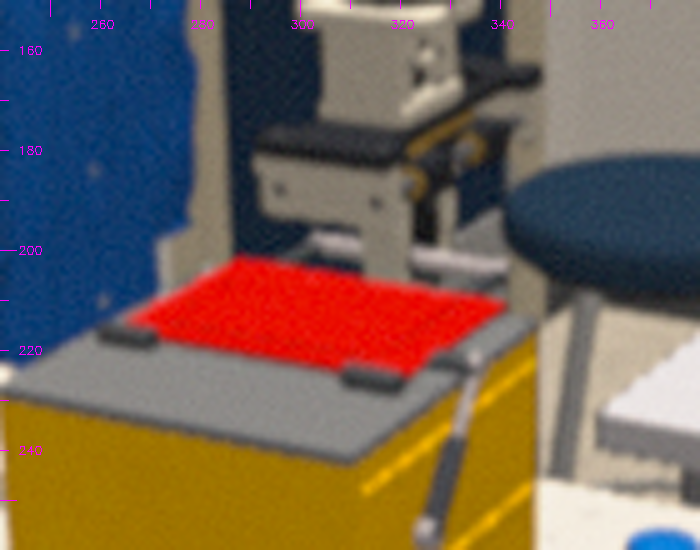

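Bar lies between the pads (300–330 px vs pads 283/357). Close.

step_arm(increments=[[[0,0,0],[0,0,0],1],[[0,0,0],[0,0,0],1],[[0,0,0],[0,0,0],1],[[0,0,0],[0,0,0],1]], force=25)

```text
time_s: 4.05
tcp_pos: [0.3637, -0.172, 0.1451]
eef_rot: [-179.9, -0.0, -87.9]
contact_force: [0.7, 0.5, 1.3]
gripper_width: 0.0107
```

Run:
```python
from h import *
s=r.get_state(); b=s['tcp_pos']+[0,0,.0188]; print('bar?',b)
ux=np.array([np.cos(np.radians(2)),np.sin(np.radians(2)),0]); h=b+.17*ux; print('hinge',h)
R0=R.from_euler('xyz',s['eef_rot'],degrees=True)
for th in np.arange(.1,1.95,.1):
    p=h-.17*np.cos(th)*ux+[0,0,.17*np.sin(th)]; print(round(th,2),R0.inv().apply(p-b).round(3).tolist(),p.round(3))
```

```text
bar? [ 0.36365433 -0.17202918  0.16393409]
hinge [ 0.53355077 -0.16609627  0.16393409]
0.1 [0.0, -0.001, -0.017] [ 0.365 -0.172  0.181]
0.2 [0.0, -0.003, -0.034] [ 0.367 -0.172  0.198]
0.3 [0.0, -0.008, -0.05] [ 0.371 -0.172  0.214]
0.4 [0.0, -0.014, -0.066] [ 0.377 -0.172  0.23 ]
0.5 [0.0, -0.021, -0.081] [ 0.384 -0.171  0.245]
0.6 [0.0, -0.03, -0.096] [ 0.393 -0.171  0.26 ]
0.7 [0.0, -0.04, -0.109] [ 0.404 -0.171  0.273]
0.8 [0.0, -0.052, -0.122] [ 0.415 -0.17   0.286]
0.9 [0.0, -0.065, -0.133] [ 0.428 -0.17   0.297]
1.0 [0.0, -0.078, -0.143] [ 0.442 -0.169  0.307]
1.1 [0.0, -0.093, -0.151] [ 0.456 -0.169  0.315]
1.2 [0.0, -0.109, -0.158] [ 0.472 -0.168  0.322]
1.3 [0.0, -0.125, -0.164] [ 0.488 -0.168  0.328]
1.4 [0.0, -0.141, -0.167] [ 0.505 -0.167  0.331]
1.5 [0.0, -0.158, -0.169] [ 0.522 -0.167  0.334]
1.6 [0.0, -0.175, -0.17] [ 0.539 -0.166  0.334]
1.7 [0.0, -0.192, -0.168] [ 0.555 -0.165  0.333]
1.8 [0.0, -0.209, -0.165] [ 0.572 -0.165  0.329]
1.9 [0.001, -0.225, -0.16] [ 0.588 -0.164  0.325]
```

step_arm(increments=[[[0,-0.001,-0.017],[0,0,0],1],[[0,-0.003,-0.034],[0,0,0],1],[[0,-0.008,-0.05],[0,0,0],1],[[0,-0.014,-0.066],[0,0,0],1],[[0,-0.021,-0.081],[0,0,0],1],[[0,-0.03,-0.096],[0,0,0],1],[[0,-0.04,-0.109],[0,0,0],1],[[0,-0.052,-0.122],[0,0,0],1],[[0,-0.065,-0.133],[0,0,0],1],[[0,-0.078,-0.143],[0,0,0],1]])

```text
time_s: 5.05
tcp_pos: [0.4381, -0.1699, 0.2886]
eef_rot: [179.7, -0.1, -87.9]
contact_force: [-7.9, -0.6, 6.6]
gripper_width: 0.0108
```

step_arm(increments=[[[0,-0.014,-0.01],[0,0,0],1],[[0,-0.029,-0.017],[0,0,0],1],[[0,-0.045,-0.023],[0,0,0],1],[[0,-0.061,-0.027],[0,0,0],1],[[0,-0.078,-0.029],[0,0,0],1]])

```text
time_s: 5.55
tcp_pos: [0.5187, -0.1673, 0.3175]
eef_rot: [180.0, -0.1, -87.9]
contact_force: [-0.9, -3.5, 1.8]
gripper_width: 0.011
```

step_arm(increments=[[[0,-0.017,-0.001],[0,0,0],1],[[0,-0.034,0.001],[0,0,0],1],[[0,-0.051,0.004],[0,0,0],1],[[0,-0.059,0.006],[0,0,0],1],[[0,-0.064,0.007],[0,0,0],1],[[0,-0.064,0.007],[0,0,0],1]])

```text
time_s: 6.15
tcp_pos: [0.5838, -0.1651, 0.3092]
eef_rot: [180.0, -0.1, -87.9]
contact_force: [0.6, -7.8, 1.0]
gripper_width: 0.0113
```

Run:
```python
from h import *
go(([.3635,-.1715,.146],[180,0,-88]))
c=shot('w_o1','wrist'); s=shot('d_o1','side'); crop(s,'d_o1c',200,120,180,140,4)
```

```text
now [ 0.5838 -0.1651  0.3092] [ 1.7997e+02 -1.1000e-01 -8.7910e+01] w 0.0113 F [ 0.62 -7.8   1.01] t 6.15
shift [-0.002, 0.2203, 0.1633] rot [0.0006, -0.002, 0.0016] rows>= 5.5
```

View pics/d_o1c.png

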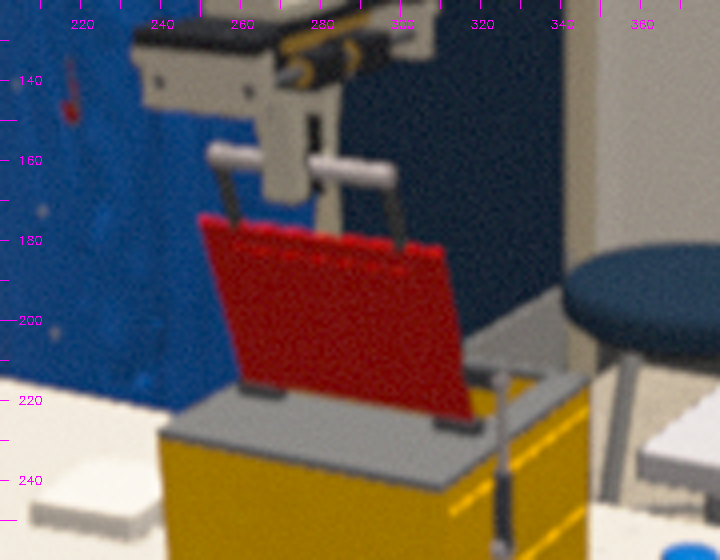

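View pics/w_o1.png

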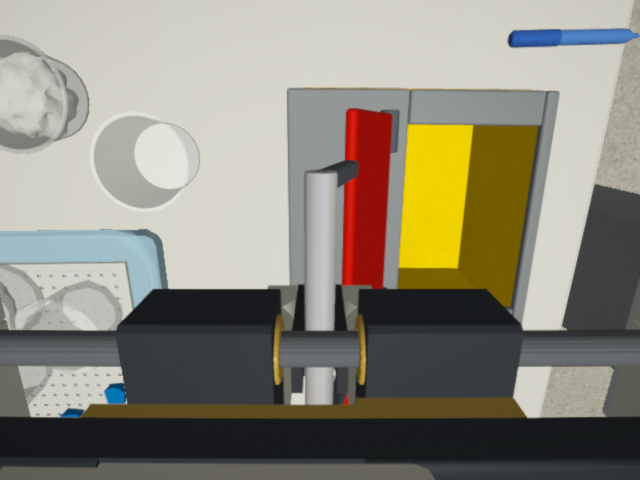

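Flap is back at about 1.87 rad, throat visible at (405–540, 125–308). Release gently and lift away.

step_arm(increments=[[[0,0,0],[0,0,0],0.6],[[0,0,0],[0,0,0],0.6],[[0,0,0],[0,0,0],0.6],[[0,0,-0.02],[0,0,0],0.5],[[0,0,-0.06],[0,0,0],0.5],[[0,0,-0.08],[0,0,0],0.4],[[0,0,-0.08],[0,0,0],0.32],[[0,0,-0.08],[0,0,0],0.32]])

```text
time_s: 7.05
tcp_pos: [0.5828, -0.1634, 0.3895]
eef_rot: [-180.0, 0.0, -87.9]
contact_force: [0.1, 0.3, 0.4]
gripper_width: 0.0582
```

Run:
```python
from h import *
go()
c=shot('w_o2','wrist'); s=shot('d_o2','side'); crop(s,'d_o2c',200,120,180,140,4); a=shot('s_o2','scene')
crop(a,'s_o2c',270,130,150,240,3)
```

```text
now [ 0.5828 -0.1634  0.3895] [-1.7997e+02  4.0000e-02 -8.7860e+01] w 0.0582 F [0.15 0.31 0.44] t 7.05
```

View pics/d_o2c.png

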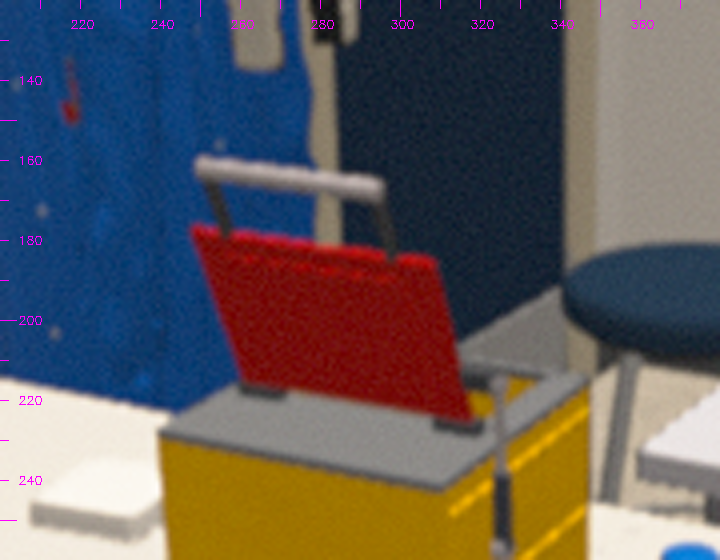

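View pics/w_o2.png

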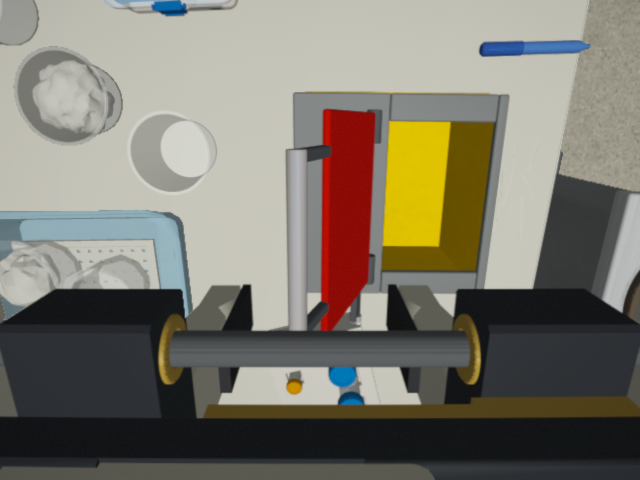

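View pics/s_o2c.png

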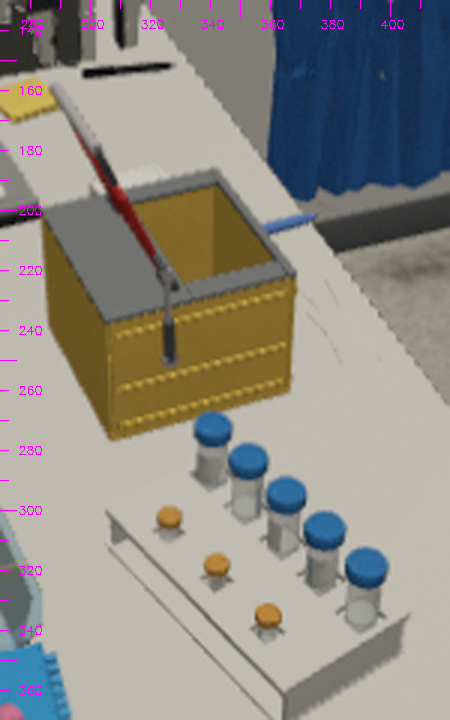

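Run:
```python
from h import *
c=ld('w_o2')
for u in [(388,121),(494,123),(479,271),(377,271),(293,93),(507,96),(486,293)]: print(u,onz(c,u,.16).round(4))
for u in [(289,152),(297,330)]: print(onz(c,u,.322+.006))
p=np.mean([onz(c,u,.16) for u in [(388,121),(494,123),(479,271),(377,271)]],0);print(p)
```

```text
(388, 121) [ 0.5221 -0.2414  0.16  ]
(494, 123) [ 0.4229 -0.2437  0.16  ]
(479, 271) [ 0.4148 -0.0962  0.16  ]
(377, 271) [ 0.5206 -0.0923  0.16  ]
(293, 93) [ 0.6109 -0.2627  0.16  ]
(507, 96) [ 0.4146 -0.2679  0.16  ]
(486, 293) [ 0.4036 -0.0718  0.16  ]
[ 0.60159289 -0.22276576  0.328     ]
[ 0.59494227 -0.1157769   0.328     ]
[ 0.47010086 -0.16838836  0.16      ]
```

Run:
```python
from h import *
go(([.50,.25,.32],[180,0,-73.6]))
```

```text
now [ 0.5824 -0.1636  0.3882] [ 1.7988e+02  3.0000e-02 -8.7870e+01] w 0.0593 F [-0.78  0.74 -0.17] t 7.2
shift [-0.4164, 0.0668, 0.0686] rot [0.002, 0.0007, -0.249] rows>= 8.5
```

step_arm(increments=[[[-0.05,0,0],[0,0,0],0.32],[[-0.1,0.01,0],[0,0,0],0.32],[[-0.416,0.067,0.068],[0,0,-0.249],0.32],[[-0.416,0.067,0.068],[0,0,-0.249],0.32],[[-0.416,0.067,0.068],[0,0,-0.249],0.32],[[-0.416,0.067,0.068],[0,0,-0.249],0.32],[[-0.416,0.067,0.068],[0,0,-0.249],0.32],[[-0.416,0.067,0.068],[0,0,-0.249],0.32],[[-0.416,0.067,0.068],[0,0,-0.249],0.32],[[-0.416,0.067,0.068],[0,0,-0.249],0.32]])

```text
time_s: 8.2
tcp_pos: [0.4988, 0.2521, 0.3191]
eef_rot: [179.8, -0.1, -73.4]
contact_force: [0.6, -1.1, 0.0]
gripper_width: 0.0593
```

step_arm(increments=[[[0,0,0],[0,0,0],0.32],[[0,0,0],[0,0,0],0.32],[[0,0,0],[0,0,0],0.32]])

```text
time_s: 8.5
tcp_pos: [0.5008, 0.2484, 0.3218]
eef_rot: [-180.0, 0.0, -73.7]
contact_force: [-0.6, 0.3, -0.3]
gripper_width: 0.0595
```

Run:
```python
from h import *
go()
c=shot('w_r2','wrist'); crop(c,'w_r2c',180,0,330,260,2)
```

```text
now [0.5008 0.2484 0.3218] [-179.98    0.    -73.69] w 0.0595 F [-0.57  0.27 -0.26] t 8.5
```

View pics/w_r2c.png

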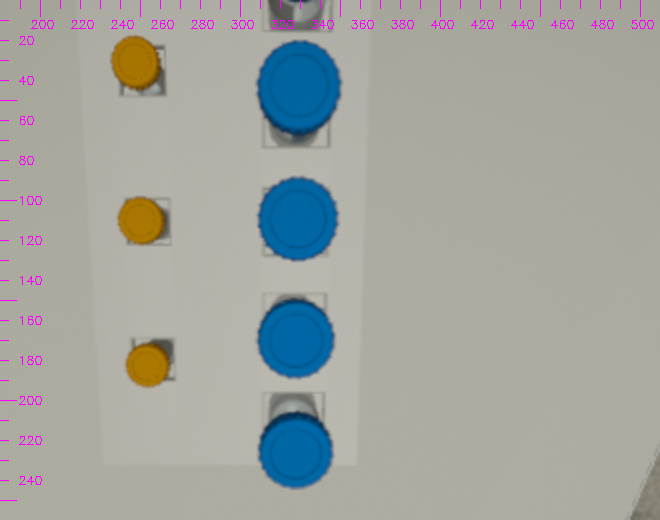

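Run:
```python
from fit import *
c=ld('w_r2');a=ld('scene0');b=ld('side0')
m={**{f'b{i+1}':(-.035,y,.12) for i,y in enumerate((-.104,-.052,0,.052,.104))},**{f'o{i+1}':(.04,y,.077) for i,y in enumerate((-.07,0,.07))}}
obs=[(c,'b2',(329.5,43.5)),(c,'b3',(329,109)),(c,'b4',(328,169.5)),(c,'b5',(328,225.5)),(c,'o1',(248,30.5)),(c,'o2',(250,109.5)),(c,'o3',(254,182))]
x,W,res=fit(m,[(q,k,np.array(u)) for q,k,u in obs],[.55,.17,.28]); print(x,np.degrees(x[2]),res.round(1).tolist())
for k,v in W.items(): print(k,v.round(4))
for k,u1,u2,u3 in [('b3',(329,109),(365.5,293),(419.2,261.6)),('b5',(328,225.5),(392.2,316.7),(467.4,266))]: print(tri([(c,u1),(a,u2),(b,u3)]))
go(([*W['b1'][:2],.2],[180,0,-90+np.degrees(x[2])]),([*W['b1'][:2],.093],[180,0,-90+np.degrees(x[2])]))
```

```text
[0.55064138 0.17328676 0.28034275] 16.062456617748605 [[0.5, -0.8], [0.3, -0.1], [0.6, 0.4], [-0.0, 0.8], [-1.1, -0.8], [0.1, 0.3], [-0.9, 0.5]]
b1 [0.5458 0.0637 0.12  ]
b2 [0.5314 0.1136 0.12  ]
b3 [0.517  0.1636 0.12  ]
b4 [0.5026 0.2136 0.12  ]
b5 [0.4882 0.2635 0.12  ]
o1 [0.6084 0.1171 0.077 ]
o2 [0.5891 0.1844 0.077 ]
o3 [0.5697 0.2516 0.077 ]
(array([0.51678046, 0.16428757, 0.11851051]), [np.float64(0.0007003659850830482), np.float64(0.0023011345652184803), np.float64(0.0019323735312486618)])
(array([0.48778128, 0.26371362, 0.11841413]), [np.float64(0.000687021767295057), np.float64(0.0013581980254184938), np.float64(0.0011785825902659594)])
now [0.5008 0.2484 0.3218] [-1.7997e+02  1.0000e-02 -7.3690e+01] w 0.0592 F [-0.19 -0.03 -0.68] t 8.55
shift [0.19, 0.0088, 0.1218] rot [-0.0005, 0.0002, 0.0043] rows>= 4.5
shift [0.19, 0.0088, 0.2288] rot [-0.0005, 0.0002, 0.0043] rows>= 6.0
```

step_arm(increments=[[[0.19,0.009,0.1],[0,0,0.004],0.32],[[0.19,0.009,0.1],[0,0,0.004],0.32],[[0.19,0.009,0.1],[0,0,0.004],0.32],[[0.19,0.009,0.1],[0,0,0.004],0.32],[[0.19,0.009,0.12],[0,0,0.004],0.32],[[0.19,0.009,0.16],[0,0,0.004],0.32],[[0.19,0.009,0.2],[0,0,0.004],0.32],[[0.19,0.009,0.23],[0,0,0.004],0.32],[[0.19,0.009,0.23],[0,0,0.004],0.32],[[0.19,0.009,0.23],[0,0,0.004],0.32]])

```text
time_s: 9.55
tcp_pos: [0.5459, 0.064, 0.0923]
eef_rot: [180.0, -0.0, -73.9]
contact_force: [1.1, 0.5, 0.7]
gripper_width: 0.0595
```

Run:
```python
from h import *
go(([.5458,.0637,.091],[180,0,-73.94]))
c=shot('w_g1','wrist')
```

```text
now [0.5459 0.064  0.0923] [ 1.7999e+02 -3.0000e-02 -7.3870e+01] w 0.0595 F [1.1  0.47 0.69] t 9.55
shift [0.0002, 0.0002, 0.0013] rot [0.0002, -0.0006, 0.0013] rows>= 0.0
```

View pics/w_g1.png

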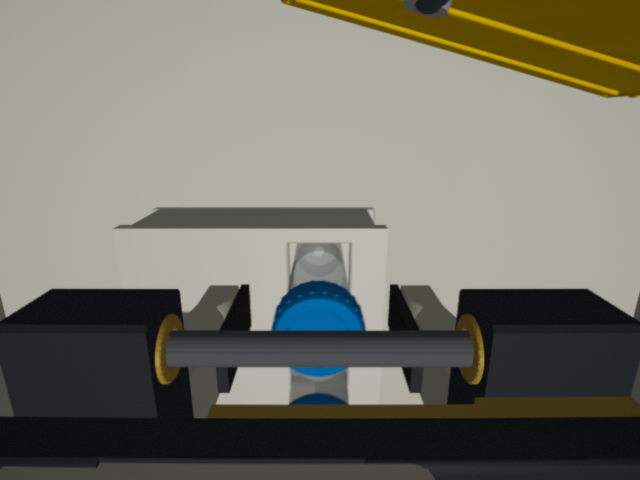

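Cap is centred between the pads (275–365 px). Grip and lift.

step_arm(increments=[[[0,0,0],[0,0,0],1],[[0,0,0],[0,0,0],1],[[0,0,0],[0,0,0],1],[[0,0,0],[0,0,0],1],[[0,0,-0.04],[0,0,0],1],[[0,0,-0.08],[0,0,0],1],[[0,0,-0.12],[0,0,0],1],[[0,0,-0.16],[0,0,0],1],[[0,0,-0.2],[0,0,0],1],[[0,0,-0.2],[0,0,0],1]], force=20)

```text
time_s: 10.6
tcp_pos: [0.5479, 0.065, 0.298]
eef_rot: [-179.4, -0.0, -73.8]
contact_force: [0.4, -0.4, -0.7]
gripper_width: 0.0275
```

```bash
cat >> h.py <<'E'
TH=np.array([.470,-.168])
def slot(dx,dy): return [TH[0]+dx-.035*dy,TH[1]+dy+.035*dx]
E
python3 - <<'E'
from h import *
go(([*slot(-.01,-.05),.292],[180,0,-178]),([*slot(-.01,-.05),.168],[180,0,-178]))
E
```

```text
now [0.5479 0.065  0.298 ] [-1.7942e+02 -1.0000e-02 -7.3800e+01] w 0.0275 F [ 0.39 -0.38 -0.66] t 10.6
shift [0.2481, 0.1619, 0.0044] rot [-0.0073, 0.0091, 1.8186] rows>= 12.1
shift [0.248, 0.1631, 0.1284] rot [-0.0073, 0.0091, 1.8186] rows>= 12.1
```

Run:
```python
from h import *
c=shot('w_g2','wrist'); a=shot('s_g2','scene'); crop(a,'s_g2c',280,120,150,240,3)
```

```text
(no output)
```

View pics/w_g2.png

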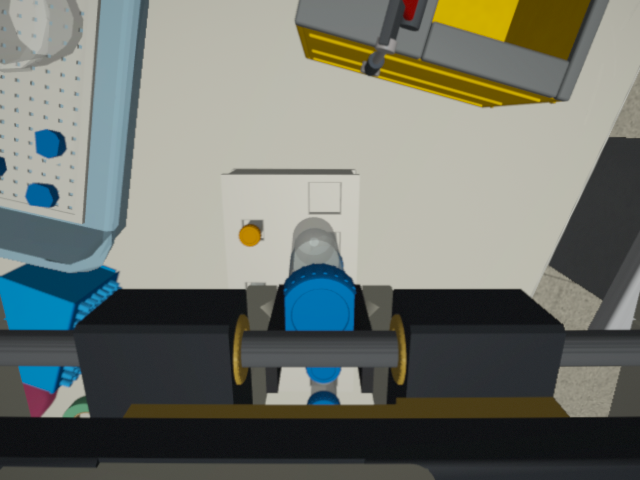

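View pics/s_g2c.png

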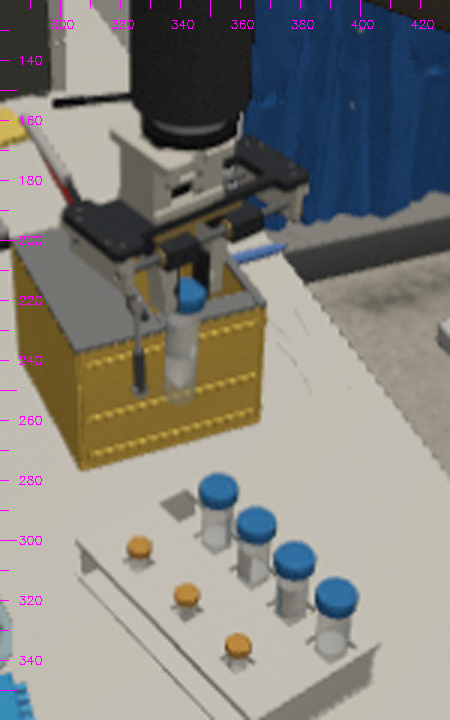

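Run:
```python
from h import *
a=ld('s_g2'); print(proj(a,[[.5475,.064,.212],[.5475,.064,.326]]))
```

```text
[[340.66055638 243.88942032]
 [341.26550524 208.48450698]]
```

Run:
```python
from h import *
for n,z0 in (('w_g1',.0923),('w_g2',.298)):
    c=ld(n); p=c['state']['tcp_pos']
    for dz in (.04,.028,.01,0,-.02,-.03): 
        q=p+[0,0,dz]; print(n,dz,proj(c,[q])[0].round(1), (proj(c,[q+[.018*.28,-.018*.96,0]])-proj(c,[q-[.018*.28,-.018*.96,0]]))[0].round(1),(proj(c,[q+[.018*.96,.018*.28,0]])-proj(c,[q-[.018*.96,.018*.28,0]]))[0].round(1))
c=ld('w_g2'); crop(c,'w_g2c',220,200,200,220,3)
b=shot('d_g2','side'); crop(b,'d_g2c',300,130,150,150,4)
```

```text
w_g1 0.04 [320.1 356.7] [ -0.1 -93.2] [-106.6    0.2]
w_g1 0.028 [320.  338.2] [ -0.1 -87.3] [-98.3   0.2]
w_g1 0.01 [319.9 315.3] [ -0.1 -79.6] [-87.9   0.2]
w_g1 0 [319.9 304.5] [ -0.1 -75.8] [-83.1   0.2]
w_g1 -0.02 [319.8 286.2] [ -0.1 -69.3] [-74.8   0.1]
w_g1 -0.03 [319.8 278.3] [ -0.1 -66.4] [-71.3   0.1]
w_g2 0.04 [318.9 356.7] [ -0.1 -93.2] [-106.6   -0.5]
w_g2 0.028 [319.3 338.2] [ -0.1 -87.2] [-98.3  -0.5]
w_g2 0.01 [319.7 315.3] [ -0.  -79.5] [-87.9  -0.4]
w_g2 0 [319.9 304.5] [ -0.  -75.8] [-83.1  -0.3]
w_g2 -0.02 [320.2 286.1] [ -0.  -69.3] [-74.8  -0.2]
w_g2 -0.03 [320.4 278.3] [  0.  -66.4] [-71.3  -0.2]
```

View pics/w_g2c.png

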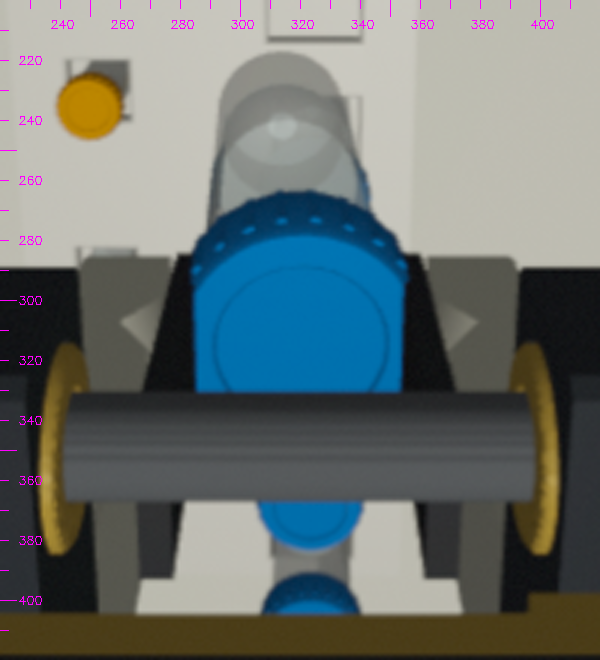

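View pics/d_g2c.png

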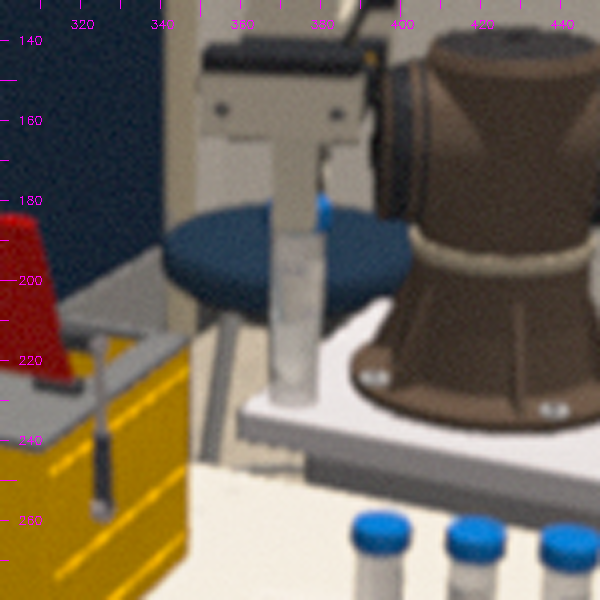

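Run:
```python
from h import *
a=ld('s_g2');b=ld('d_g2')
print(tri([(a,(340.7,252)),(b,(374,229.5))]))
crop(ld('w_g1'),'w_g1c',220,200,200,220,3)
go()
```

```text
(array([0.54858921, 0.06684482, 0.18904188]), [np.float64(0.001816601527271562), np.float64(0.0018166015272716482)])
now [0.5449 0.0646 0.2911] [ 1.7998e+02  3.0000e-02 -7.3850e+01] w 0.0277 F [ 0.07 -0.72 -0.5 ] t 10.75
```

View pics/w_g1c.png

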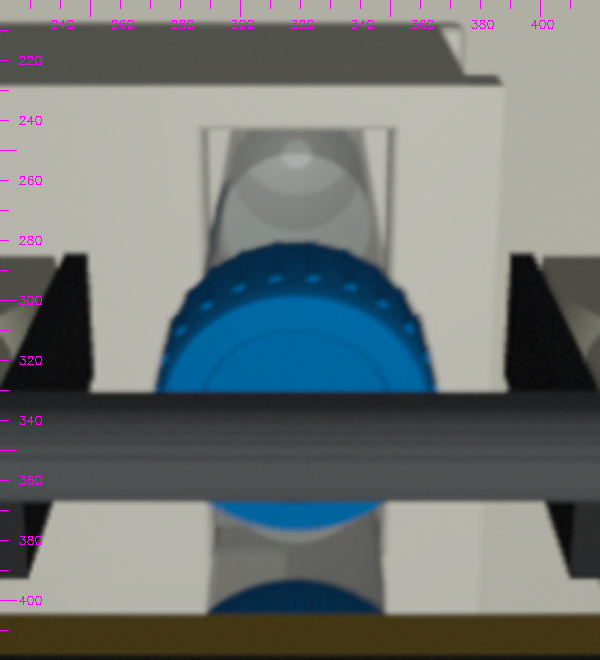

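Run:
```python
from h import *
go(([*slot(-.01,-.05),.31],[180,0,-178]),([*slot(-.01,-.05),.168],[180,0,-178]))
```

```text
now [0.5449 0.0646 0.2911] [ 1.7998e+02  3.0000e-02 -7.3850e+01] w 0.0277 F [ 0.07 -0.72 -0.5 ] t 10.75
shift [0.2486, 0.1586, -0.019] rot [0.0007, 0.0, 1.8178] rows>= 12.1
shift [0.2487, 0.1586, 0.123] rot [0.0007, 0.0, 1.8178] rows>= 12.1
```

step_arm(increments=[[[0,0,-0.02],[0,0,0.14],1],[[0.04,0.03,-0.02],[0,0,0.28],1],[[0.08,0.06,-0.02],[0,0,0.42],1],[[0.12,0.09,-0.02],[0,0,0.56],1],[[0.16,0.11,-0.02],[0,0,0.7],1],[[0.2,0.135,-0.02],[0,0,0.84],1],[[0.249,0.159,-0.02],[0,0,0.98],1],[[0.249,0.159,-0.02],[0,0,1.12],1],[[0.249,0.159,-0.02],[0,0,1.26],1],[[0.249,0.159,-0.02],[0,0,1.4],1]], force=30)

```text
time_s: 11.75
tcp_pos: [0.4609, -0.2195, 0.3096]
eef_rot: [179.9, -0.2, -154.5]
contact_force: [0.5, -0.2, 0.6]
gripper_width: 0.0272
```

Run:
```python
from h import *
go(([*slot(-.01,-.05),.168],[180,0,-178]))
c=shot('w_p1','wrist'); a=shot('s_p1','scene'); crop(a,'s_p1c',250,120,180,140,4)
```

```text
now [ 0.4609 -0.2195  0.3096] [ 1.7988e+02 -1.6000e-01 -1.5449e+02] w 0.0272 F [ 0.53 -0.23  0.61] t 11.75
shift [-0.0016, 0.0004, 0.1416] rot [0.0014, -0.0032, 0.4103] rows>= 2.8
```

View pics/w_p1.png

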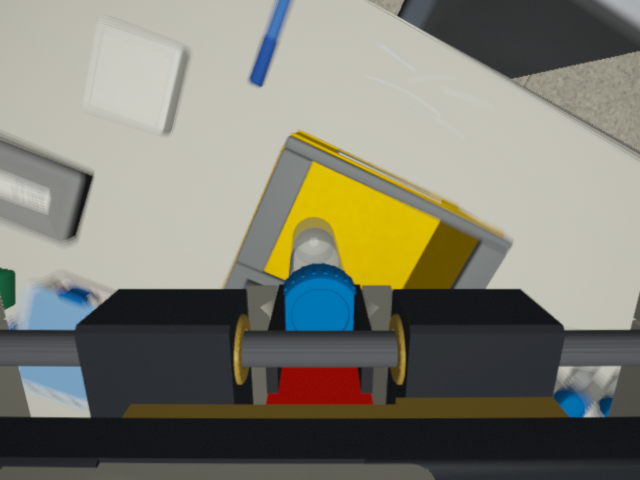

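View pics/s_p1c.png

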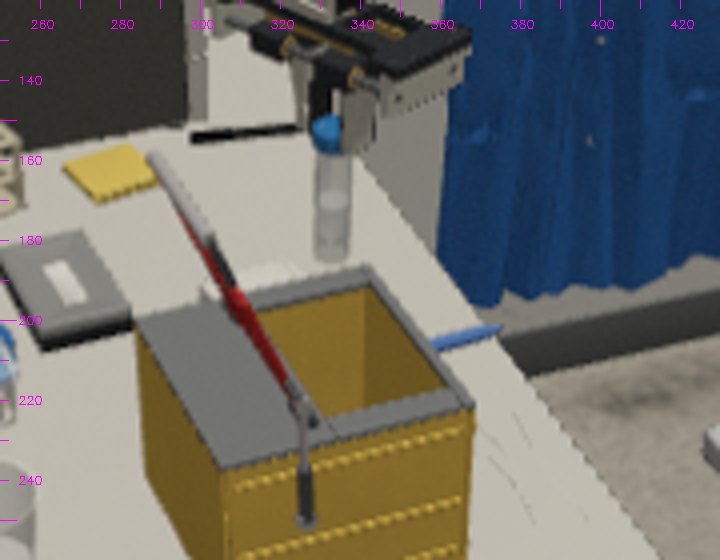

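step_arm(increments=[[[0,0,0.02],[0,0,0.14],1],[[0,0,0.05],[0,0,0.28],1],[[0,0,0.09],[0,0,0.41],1],[[0,0,0.12],[0,0,0.41],1],[[0,0,0.14],[0,0,0.41],1],[[0,0,0.14],[0,0,0.41],1],[[0,0,0.14],[0,0,0.41],0.4],[[0,0,0.14],[0,0,0.41],0.4],[[0,0,0.14],[0,0,0.41],0.4],[[0,0,0.14],[0,0,0.41],0.4]])

```text
time_s: 12.85
tcp_pos: [0.4625, -0.2189, 0.1725]
eef_rot: [-180.0, 0.1, -177.5]
contact_force: [-0.1, -0.3, -0.0]
gripper_width: 0.0509
```

Run:
```python
from h import *
go()
c=shot('w_p2','wrist'); a=shot('s_p2','scene'); crop(a,'s_p2c',250,120,180,250,3)
```

```text
now [ 0.4625 -0.2189  0.1725] [-1.7998e+02  1.0000e-01 -1.7751e+02] w 0.0509 F [-0.08 -0.31 -0.04] t 12.85
```

View pics/w_p2.png

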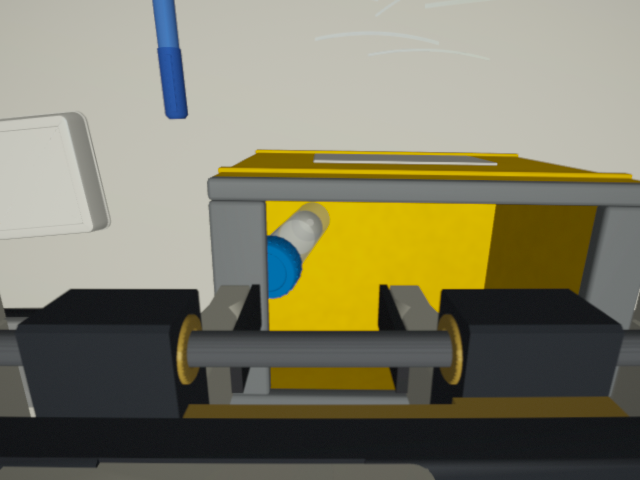

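View pics/s_p2c.png

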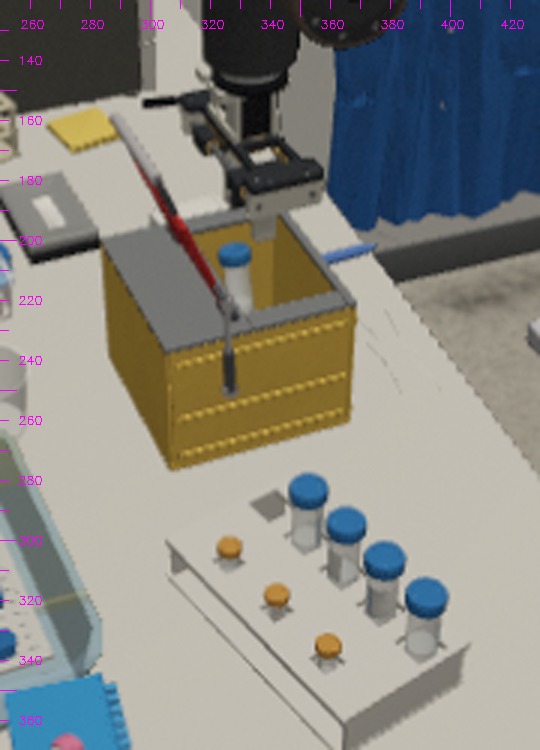

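Run:
```python
from h import *
go(([.5314,.1136,.3],[180,0,-73.94]),([.5314,.1136,.2],[180,0,-73.94]))
```

```text
now [ 0.4622 -0.2189  0.1722] [-1.7999e+02  6.0000e-02 -1.7753e+02] w 0.0522 F [-1.11  0.02  0.14] t 12.95
shift [-0.0835, 0.3292, -0.1278] rot [-0.0011, 0.0007, -1.808] rows>= 12.1
shift [-0.0834, 0.3292, -0.0278] rot [-0.0011, 0.0007, -1.808] rows>= 12.1
```

step_arm(increments=[[[0,0,-0.05],[0,0,0],0.32],[[0,0,-0.1],[0,0,-0.1],0.32],[[-0.01,0.04,-0.128],[0,0,-0.25],0.32],[[-0.02,0.08,-0.128],[0,0,-0.4],0.32],[[-0.03,0.13,-0.128],[0,0,-0.55],0.32],[[-0.04,0.18,-0.128],[0,0,-0.7],0.32],[[-0.055,0.23,-0.128],[0,0,-0.85],0.32],[[-0.07,0.28,-0.11],[0,0,-1],0.32],[[-0.083,0.329,-0.07],[0,0,-1.15],0.32],[[-0.083,0.329,-0.05],[0,0,-1.3],0.32]])

```text
time_s: 13.95
tcp_pos: [0.532, 0.1168, 0.2217]
eef_rot: [-179.9, 0.1, -102.6]
contact_force: [-0.7, -0.2, -0.5]
gripper_width: 0.0594
```

Run:
```python
from h import *
go(([.5314,.1136,.19],[180,0,-73.94]),([.5314,.1136,.09],[180,0,-73.94]))
a=shot('s_p3','scene'); crop(a,'s_p3c',250,120,180,250,3);
```

```text
now [0.532  0.1168 0.2217] [-1.7986e+02  1.2000e-01 -1.0256e+02] w 0.0594 F [-0.73 -0.23 -0.53] t 13.95
shift [0.0033, -0.0001, 0.0317] rot [-0.0029, 0.0015, -0.4996] rows>= 3.3
shift [0.0035, 0.0002, 0.1317] rot [-0.0029, 0.0015, -0.4996] rows>= 3.3
```

View pics/s_p3c.png

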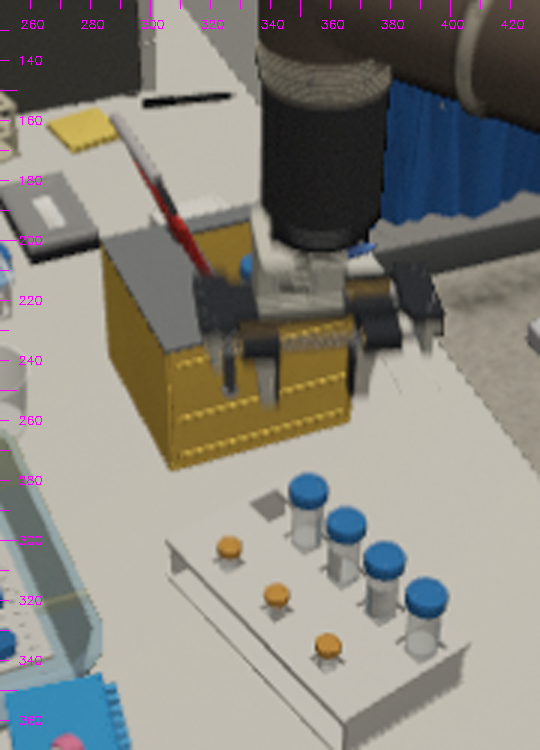

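Rack unmoved (caps at same pixels). Finish aligning and descend.

step_arm(increments=[[[0,0,0.02],[0,0,-0.15],0.32],[[0,0,0.03],[0,0,-0.3],0.32],[[0,0,0.03],[0,0,-0.45],0.32],[[0,0,0.04],[0,0,-0.505],0.32],[[0,0,0.06],[0,0,-0.505],0.32],[[0,0,0.09],[0,0,-0.505],0.32],[[0,0,0.12],[0,0,-0.505],0.32],[[0,0,0.133],[0,0,-0.505],0.32],[[0,0,0.133],[0,0,-0.505],0.32],[[0,0,0.133],[0,0,-0.505],0.32]])

```text
time_s: 15.0
tcp_pos: [0.5313, 0.1134, 0.0891]
eef_rot: [-180.0, -0.0, -74.1]
contact_force: [0.1, 0.3, 0.1]
gripper_width: 0.0597
```

Run:
```python
from h import *
go(([.5314,.1136,.09],[180,0,-73.94]))
c=shot('w_g3','wrist');
```

```text
now [0.5313 0.1134 0.0891] [-1.7999e+02 -1.0000e-02 -7.4120e+01] w 0.0597 F [0.14 0.3  0.1 ] t 15.0
shift [-0.0001, -0.0002, -0.0009] rot [-0.0003, -0.0002, -0.0031] rows>= 0.0
```

View pics/w_g3.png

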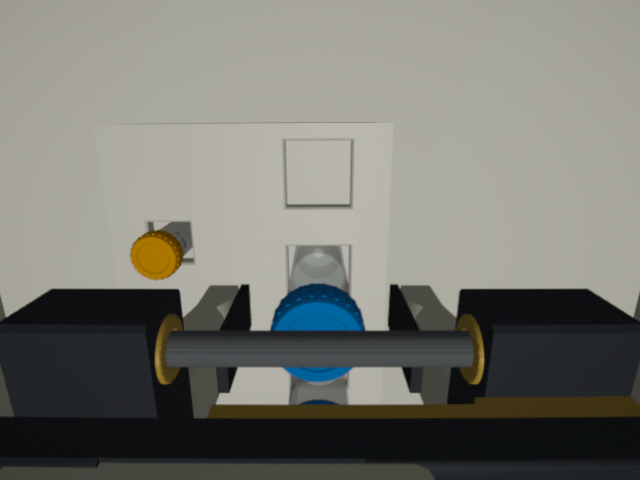

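Centred again. Grip with a longer closing dwell, then lift.

step_arm(increments=[[[0,0,0],[0,0,0],1],[[0,0,0],[0,0,0],1],[[0,0,0],[0,0,0],1],[[0,0,0],[0,0,0],1],[[0,0,0],[0,0,0],1],[[0,0,0],[0,0,0],1],[[0,0,-0.03],[0,0,0],1],[[0,0,-0.07],[0,0,0],1],[[0,0,-0.11],[0,0,0],1],[[0,0,-0.15],[0,0,0],1]], force=30)

```text
time_s: 16.05
tcp_pos: [0.5305, 0.1132, 0.24]
eef_rot: [180.0, -0.0, -74.1]
contact_force: [1.6, 0.8, -0.3]
gripper_width: 0.0278
```

Run:
```python
from h import *
c=shot('w_g4','wrist'); go(([*slot(-.01,.05),.31],[180,0,-178]))
```

```text
now [0.5337 0.1139 0.2475] [-1.7945e+02 -1.0000e-02 -7.4070e+01] w 0.0275 F [3.21 0.46 7.51] t 16.1
shift [0.2026, 0.1357, -0.0638] rot [-0.0069, 0.0087, 1.814] rows>= 12.1
```

View pics/w_g4.png

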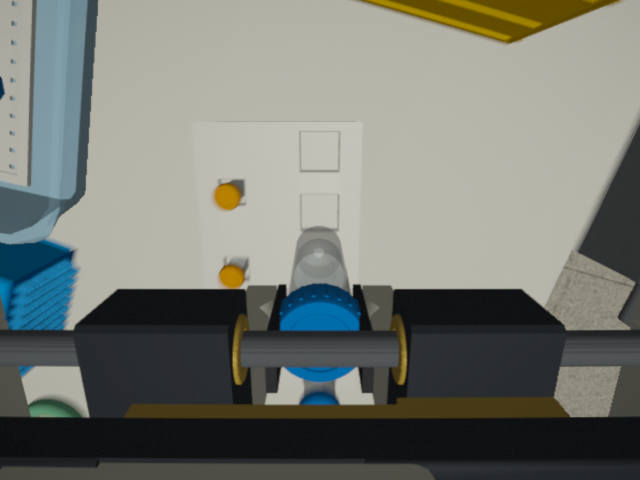

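step_arm(increments=[[[0,0,-0.05],[0,0,0.14],1],[[0.02,0.01,-0.07],[0,0,0.28],1],[[0.05,0.03,-0.07],[0,0,0.42],1],[[0.08,0.05,-0.07],[0,0,0.56],1],[[0.12,0.075,-0.07],[0,0,0.7],1],[[0.16,0.105,-0.07],[0,0,0.84],1],[[0.2,0.134,-0.07],[0,0,0.98],1],[[0.203,0.136,-0.07],[0,0,1.12],1],[[0.203,0.136,-0.07],[0,0,1.26],1],[[0.203,0.136,-0.07],[0,0,1.4],1]])

```text
time_s: 17.1
tcp_pos: [0.4551, -0.1198, 0.3083]
eef_rot: [180.0, 0.0, -154.8]
contact_force: [-0.1, 0.1, -0.5]
gripper_width: 0.028
```

Run:
```python
from h import *
go(([*slot(-.01,.05),.168],[180,0,-178]))
```

```text
now [ 0.4551 -0.1198  0.3083] [ 179.99    0.   -154.77] w 0.028 F [-0.05  0.09 -0.55] t 17.1
shift [-0.0034, -0.0001, 0.1403] rot [0.0002, 0.0, 0.4055] rows>= 2.8
```

step_arm(increments=[[[-0.003,0,0.02],[0,0,0.14],1],[[-0.003,0,0.05],[0,0,0.28],1],[[-0.003,0,0.09],[0,0,0.405],1],[[-0.003,0,0.12],[0,0,0.405],1],[[-0.003,0,0.136],[0,0,0.405],1],[[-0.003,0,0.136],[0,0,0.405],1],[[-0.003,0,0.136],[0,0,0.405],0.4],[[-0.003,0,0.136],[0,0,0.405],0.4],[[-0.003,0,0.136],[0,0,0.405],0.4],[[-0.003,0,0.136],[0,0,0.405],0.4]])

```text
time_s: 18.1
tcp_pos: [0.4587, -0.1177, 0.1734]
eef_rot: [180.0, 0.1, -177.5]
contact_force: [0.6, 0.4, 0.3]
gripper_width: 0.0508
```

Run:
```python
from h import *
c=shot('w_p4','wrist'); go(([.517,.1636,.3],[180,0,-73.94]))
```

```text
now [ 0.4586 -0.1177  0.1732] [ 1.7999e+02  8.0000e-02 -1.7755e+02] w 0.0518 F [0.11 0.02 0.11] t 18.15
shift [-0.0706, 0.2786, -0.1266] rot [-0.0011, 0.0011, -1.8083] rows>= 12.1
```

View pics/w_p4.png

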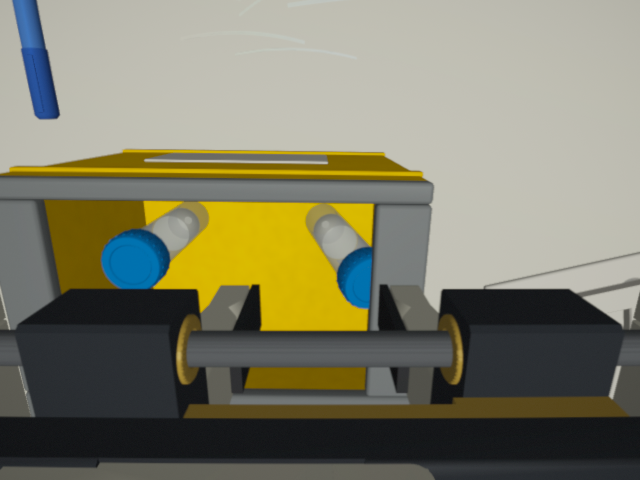

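Both tubes are in the bin at the two y sides. Next: b3.

step_arm(increments=[[[0,0,-0.05],[0,0,0],0.32],[[0,0,-0.1],[0,0,-0.1],0.32],[[-0.01,0.03,-0.127],[0,0,-0.25],0.32],[[-0.02,0.07,-0.127],[0,0,-0.4],0.32],[[-0.03,0.11,-0.127],[0,0,-0.55],0.32],[[-0.04,0.15,-0.127],[0,0,-0.7],0.32],[[-0.05,0.19,-0.127],[0,0,-0.85],0.32],[[-0.06,0.235,-0.11],[0,0,-1],0.32],[[-0.071,0.279,-0.07],[0,0,-1.15],0.32],[[-0.071,0.279,-0.05],[0,0,-1.3],0.32]])

```text
time_s: 19.15
tcp_pos: [0.5176, 0.1674, 0.2213]
eef_rot: [-180.0, 0.0, -102.6]
contact_force: [-0.9, -0.6, -0.8]
gripper_width: 0.0593
```

Run:
```python
from h import *
go(([.517,.1636,.09],[180,0,-73.94]))
a=shot('s_p5','scene'); crop(a,'s_p5c',250,120,180,250,3);
```

```text
now [0.5176 0.1674 0.2213] [-1.7999e+02  4.0000e-02 -1.0256e+02] w 0.0593 F [-0.86 -0.57 -0.84] t 19.15
shift [0.004, -0.0002, 0.1313] rot [-0.0004, 0.0007, -0.4996] rows>= 3.3
```

View pics/s_p5c.png

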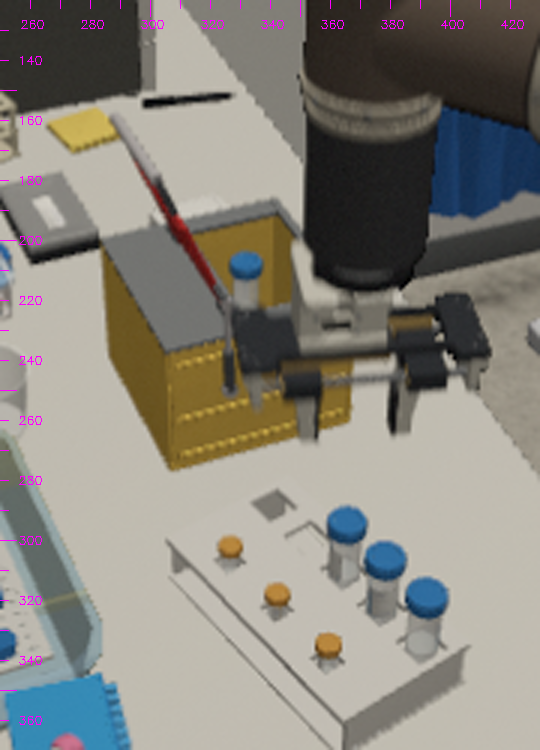

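step_arm(increments=[[[0,0,0.02],[0,0,-0.15],0.32],[[0,0,0.03],[0,0,-0.3],0.32],[[0,0,0.03],[0,0,-0.45],0.32],[[0,0,0.04],[0,0,-0.505],0.32],[[0,0,0.06],[0,0,-0.505],0.32],[[0,0,0.09],[0,0,-0.505],0.32],[[0,0,0.12],[0,0,-0.505],0.32],[[0,0,0.133],[0,0,-0.505],0.32],[[0,0,0.133],[0,0,-0.505],0.32],[[0,0,0.133],[0,0,-0.505],0.32]])

```text
time_s: 20.2
tcp_pos: [0.5179, 0.1639, 0.0906]
eef_rot: [-180.0, -0.0, -74.2]
contact_force: [-0.5, 1.1, 0.2]
gripper_width: 0.0594
```

Run:
```python
from h import *
go(([.517,.1636,.09],[180,0,-73.94]))
c=shot('w_g5','wrist');
```

```text
now [0.5179 0.1639 0.0906] [-1.7995e+02 -1.0000e-02 -7.4230e+01] w 0.0594 F [-0.52  1.06  0.21] t 20.2
shift [0.0, 0.0009, 0.0006] rot [-0.0008, -0.0001, -0.005] rows>= 0.0
```

View pics/w_g5.png

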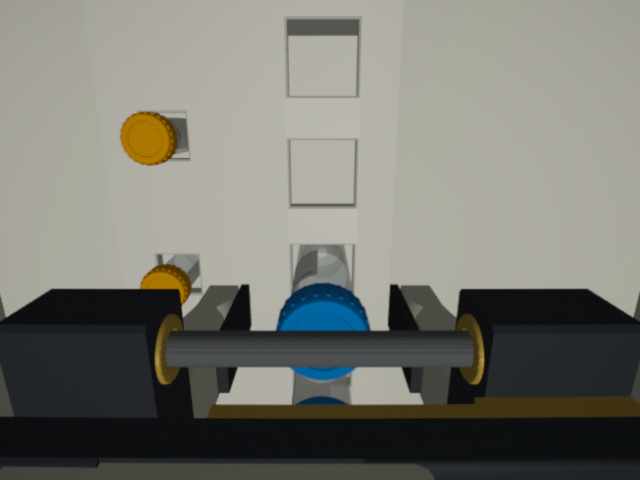

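step_arm(increments=[[[0,0,0.002],[0,0,0],1],[[0,0,0.002],[0,0,0],1],[[0,0,0.002],[0,0,0],1],[[0,0,0.002],[0,0,0],1],[[0,0,0.002],[0,0,0],1],[[0,0,0.002],[0,0,0],1],[[0,0,-0.03],[0,0,0],1],[[0,0,-0.07],[0,0,0],1],[[0,0,-0.11],[0,0,0],1],[[0,0,-0.15],[0,0,0],1]], force=30)

```text
time_s: 21.25
tcp_pos: [0.5169, 0.1638, 0.2411]
eef_rot: [180.0, -0.0, -74.1]
contact_force: [1.1, 0.2, -0.7]
gripper_width: 0.0278
```

Run:
```python
from h import *
c=shot('w_g6','wrist'); go(([*slot(-.01,0),.31],[180,0,-178]))
```

```text
now [0.5201 0.1648 0.2485] [-1.7945e+02  5.0000e-02 -7.4060e+01] w 0.0275 F [2.94 1.23 8.07] t 21.3
shift [0.3038, 0.1486, -0.0632] rot [-0.0061, 0.0093, 1.814] rows>= 12.1
```

View pics/w_g6.png

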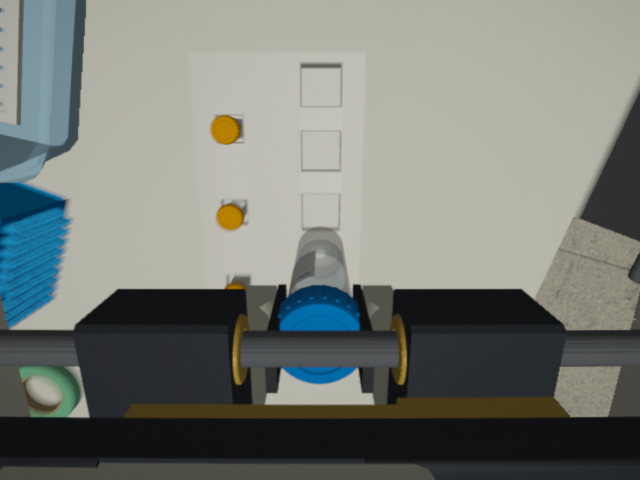

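step_arm(increments=[[[0.02,0.01,-0.05],[0,0,0.14],1],[[0.06,0.03,-0.07],[0,0,0.28],1],[[0.1,0.05,-0.07],[0,0,0.42],1],[[0.14,0.07,-0.07],[0,0,0.56],1],[[0.18,0.09,-0.07],[0,0,0.7],1],[[0.22,0.11,-0.07],[0,0,0.84],1],[[0.26,0.13,-0.07],[0,0,0.98],1],[[0.304,0.145,-0.07],[0,0,1.12],1],[[0.304,0.145,-0.07],[0,0,1.26],1],[[0.304,0.145,-0.07],[0,0,1.4],1]])

```text
time_s: 22.3
tcp_pos: [0.4603, -0.1697, 0.3091]
eef_rot: [180.0, -0.0, -154.9]
contact_force: [0.1, -0.4, -0.9]
gripper_width: 0.0281
```

Run:
```python
from h import *
go(([*slot(-.005,0),.172],[180,0,-178])); c=shot('w_p6','wrist')
```

```text
now [ 0.4603 -0.1697  0.3091] [ 1.7998e+02 -3.0000e-02 -1.5488e+02] w 0.0281 F [ 0.14 -0.39 -0.86] t 22.3
shift [-0.005, -0.0006, 0.137] rot [0.0003, -0.0006, 0.4035] rows>= 2.7
```

View pics/w_p6.png

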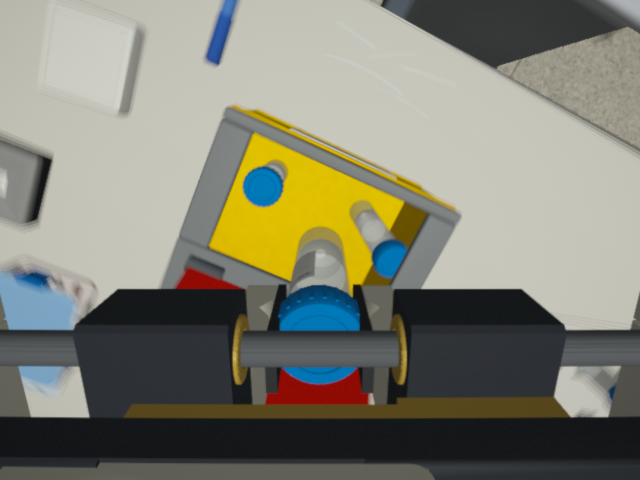

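step_arm(increments=[[[-0.005,0,0.02],[0,0,0.14],1],[[-0.005,0,0.05],[0,0,0.28],1],[[-0.005,0,0.09],[0,0,0.405],1],[[-0.005,0,0.12],[0,0,0.405],1],[[-0.005,0,0.137],[0,0,0.405],1],[[-0.005,0,0.137],[0,0,0.405],1],[[-0.005,0,0.137],[0,0,0.405],0.4],[[-0.005,0,0.137],[0,0,0.405],0.4],[[-0.005,0,0.137],[0,0,0.405],0.4],[[-0.005,0,0.137],[0,0,0.405],0.4]])

```text
time_s: 23.35
tcp_pos: [0.4659, -0.1659, 0.1735]
eef_rot: [-180.0, 0.1, -177.5]
contact_force: [0.1, -0.2, 0.7]
gripper_width: 0.0509
```

Run:
```python
from h import *
c=shot('w_p7','wrist'); go(([.5026,.2136,.3],[180,0,-73.94]))
```

```text
now [ 0.4658 -0.1659  0.1733] [-1.8000e+02  8.0000e-02 -1.7754e+02] w 0.0519 F [-0.14  0.03 -0.68] t 23.4
shift [-0.0533, 0.3776, -0.1266] rot [-0.0014, 0.001, -1.8081] rows>= 12.1
```

View pics/w_p7.png

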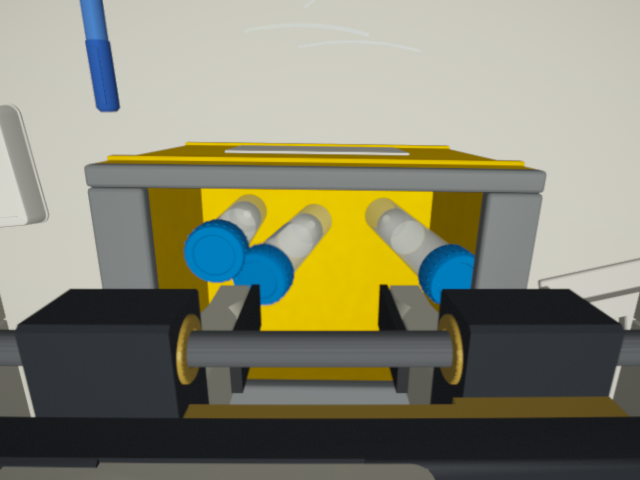

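Three in the bin. Next: b4.

step_arm(increments=[[[0,0,-0.05],[0,0,0],0.32],[[0,0,-0.1],[0,0,-0.1],0.32],[[-0.005,0.045,-0.127],[0,0,-0.25],0.32],[[-0.01,0.09,-0.127],[0,0,-0.4],0.32],[[-0.02,0.14,-0.127],[0,0,-0.55],0.32],[[-0.03,0.19,-0.127],[0,0,-0.7],0.32],[[-0.04,0.24,-0.127],[0,0,-0.85],0.32],[[-0.045,0.285,-0.12],[0,0,-1],0.32],[[-0.05,0.33,-0.1],[0,0,-1.15],0.32],[[-0.053,0.378,-0.08],[0,0,-1.3],0.32]])

```text
time_s: 24.4
tcp_pos: [0.5022, 0.2143, 0.2535]
eef_rot: [-179.9, 0.1, -102.7]
contact_force: [0.8, -0.5, 0.3]
gripper_width: 0.0592
```

Run:
```python
from h import *
go(([.5026,.2136,.09],[180,0,-73.94]))
a=shot('s_p8','scene'); crop(a,'s_p8c',250,120,180,250,3);
```

```text
now [0.5022 0.2143 0.2535] [-1.7993e+02  9.0000e-02 -1.0268e+02] w 0.0592 F [ 0.81 -0.53  0.26] t 24.4
shift [0.0008, -0.0003, 0.1635] rot [-0.0015, 0.0012, -0.5017] rows>= 3.3
```

View pics/s_p8c.png

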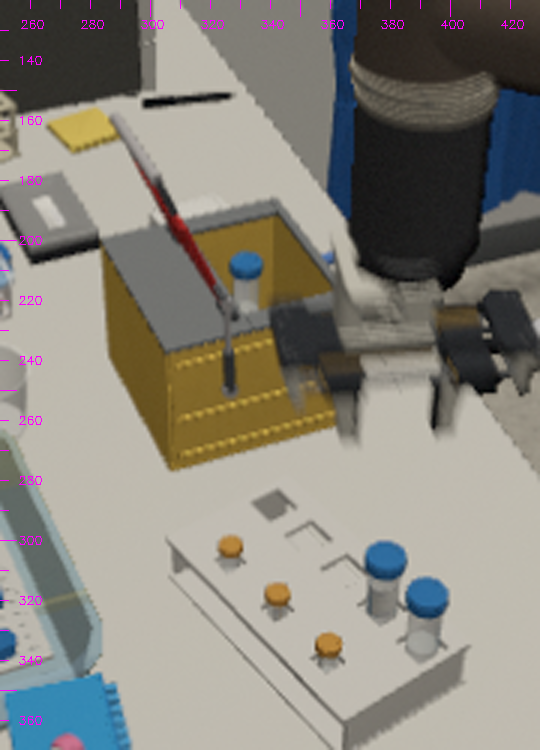

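step_arm(increments=[[[0,0,0.02],[0,0,-0.15],0.32],[[0,0,0.04],[0,0,-0.3],0.32],[[0,0,0.06],[0,0,-0.45],0.32],[[0,0,0.08],[0,0,-0.505],0.32],[[0,0,0.1],[0,0,-0.505],0.32],[[0,0,0.12],[0,0,-0.505],0.32],[[0,0,0.15],[0,0,-0.505],0.32],[[0,0,0.165],[0,0,-0.505],0.32],[[0,0,0.165],[0,0,-0.505],0.32],[[0,0,0.165],[0,0,-0.505],0.32]])

```text
time_s: 25.45
tcp_pos: [0.5025, 0.2122, 0.0889]
eef_rot: [-180.0, -0.0, -74.1]
contact_force: [-0.4, 1.0, 0.7]
gripper_width: 0.0595
```

Run:
```python
from h import *
go(([.5026,.2136,.09],[180,0,-73.94]))
c=shot('w_g7','wrist');
```

```text
now [0.5025 0.2122 0.0889] [-1.7999e+02 -2.0000e-02 -7.4120e+01] w 0.0595 F [-0.36  0.99  0.69] t 25.45
shift [-0.0013, -0.0004, -0.0011] rot [-0.0002, -0.0003, -0.0031] rows>= 0.0
```

View pics/w_g7.png

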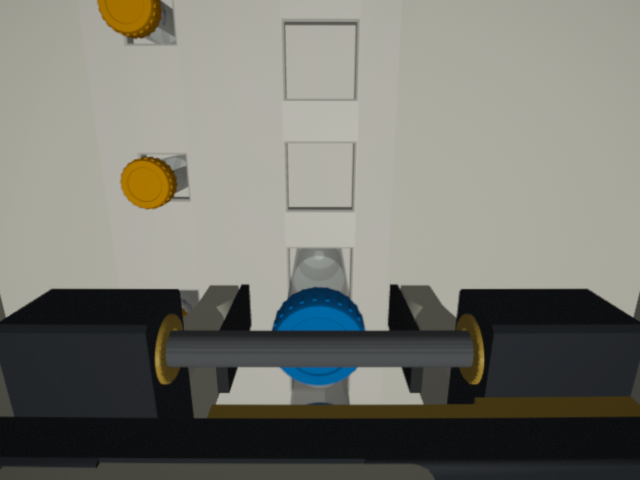

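step_arm(increments=[[[0,0,0],[0,0,0],1],[[0,0,0],[0,0,0],1],[[0,0,0],[0,0,0],1],[[0,0,0],[0,0,0],1],[[0,0,0],[0,0,0],1],[[0,0,0],[0,0,0],1],[[0,0,-0.03],[0,0,0],1],[[0,0,-0.07],[0,0,0],1],[[0,0,-0.11],[0,0,0],1],[[0,0,-0.15],[0,0,0],1]], force=30)

```text
time_s: 26.5
tcp_pos: [0.5018, 0.2118, 0.2398]
eef_rot: [180.0, -0.0, -74.1]
contact_force: [1.2, 0.1, -1.5]
gripper_width: 0.0277
```

Run:
```python
from h import *
c=ld('w_p7')
# caps of tubes in the bin at presumed cap-top heights
for u in [(217,250),(263,273),(450,272)]:
    for z in (.12,.10): print(u,z,onz(c,u,z).round(3))
go(([*slot(.005,.022),.31],[180,0,-178]))
shot('w_g8','wrist')
```

```text
(217, 250) 0.12 [ 0.461 -0.223  0.12 ]
(217, 250) 0.1 [ 0.468 -0.228  0.1  ]
(263, 273) 0.12 [ 0.474 -0.197  0.12 ]
(263, 273) 0.1 [ 0.482 -0.2    0.1  ]
(450, 272) 0.12 [ 0.469 -0.091  0.12 ]
(450, 272) 0.1 [ 0.476 -0.084  0.1  ]
now [0.5018 0.2118 0.2398] [ 1.7997e+02 -1.0000e-02 -7.4130e+01] w 0.0277 F [ 1.23  0.06 -1.46] t 26.5
shift [0.3365, 0.1244, -0.0701] rot [0.0002, -0.0006, 1.8129] rows>= 12.1
```

View pics/w_g8.png

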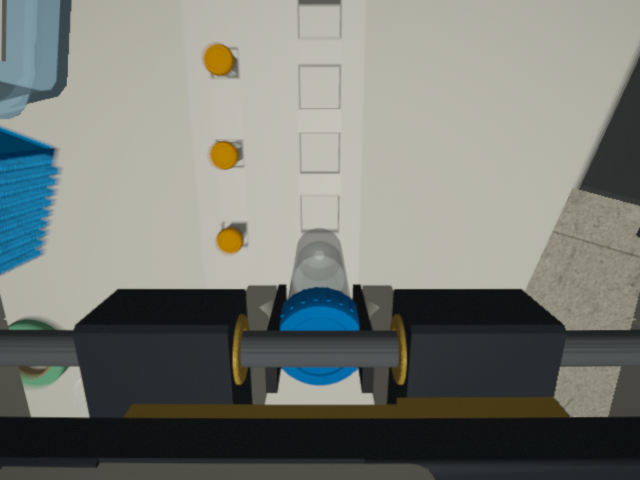

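step_arm(increments=[[[0.02,0.01,-0.05],[0,0,0.14],1],[[0.06,0.025,-0.07],[0,0,0.28],1],[[0.105,0.04,-0.07],[0,0,0.42],1],[[0.15,0.06,-0.07],[0,0,0.56],1],[[0.195,0.075,-0.07],[0,0,0.7],1],[[0.24,0.09,-0.07],[0,0,0.84],1],[[0.285,0.105,-0.07],[0,0,0.98],1],[[0.33,0.122,-0.07],[0,0,1.12],1],[[0.3365,0.124,-0.07],[0,0,1.26],1],[[0.3365,0.124,-0.07],[0,0,1.4],1]])

```text
time_s: 27.55
tcp_pos: [0.4743, -0.1475, 0.3078]
eef_rot: [180.0, -0.0, -154.9]
contact_force: [0.1, -0.4, -1.3]
gripper_width: 0.028
```

Run:
```python
from h import *
go(([*slot(.003,.022),.172],[180,0,-178])); c=shot('w_p9','wrist')
```

```text
now [ 0.4743 -0.1475  0.3078] [ 1.7998e+02 -4.0000e-02 -1.5488e+02] w 0.028 F [ 0.12 -0.35 -1.26] t 27.55
shift [0.0011, 0.0023, 0.1358] rot [0.0002, -0.0008, 0.4035] rows>= 2.7
```

View pics/w_p9.png

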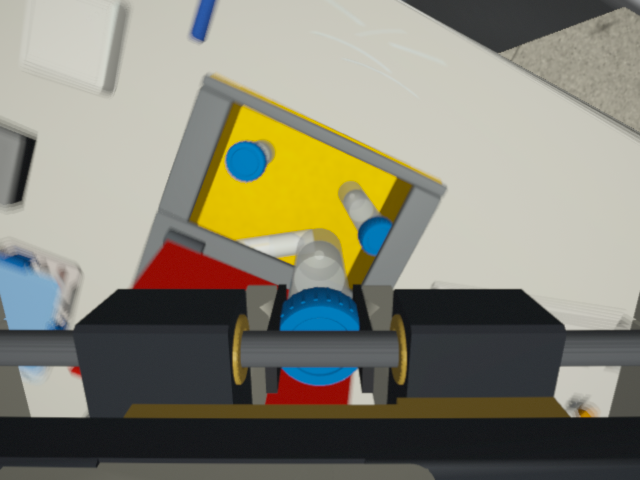

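Run:
```python
from h import *
c=ld('w_p9')
for u,z in [((247,160),.12),((350,190),.006),((375,235),.1),((300,190),.006),((305,240),.03),((240,243),.03)]: print(u,onz(c,u,z).round(3))
go(([.452,-.162,.172],[180,0,-178]))
```

```text
(247, 160) [ 0.461 -0.222  0.12 ]
(350, 190) [ 0.46  -0.115  0.006]
(375, 235) [ 0.477 -0.087  0.1  ]
(300, 190) [ 0.485 -0.167  0.006]
(305, 240) [ 0.53  -0.139  0.03 ]
(240, 243) [ 0.565 -0.205  0.03 ]
now [ 0.4744 -0.1467  0.3078] [ 1.7998e+02 -3.0000e-02 -1.5531e+02] w 0.028 F [ 0.06 -0.36 -0.26] t 27.6
shift [0.0267, -0.0046, 0.1358] rot [0.0003, -0.0007, 0.396] rows>= 2.8
```

step_arm(increments=[[[0.026,-0.011,0.02],[0,0,0.14],1],[[0.026,-0.011,0.05],[0,0,0.28],1],[[0.026,-0.011,0.09],[0,0,0.405],1],[[0.026,-0.011,0.12],[0,0,0.405],1],[[0.026,-0.011,0.137],[0,0,0.405],1],[[0.026,-0.011,0.137],[0,0,0.405],1],[[0.026,-0.011,0.137],[0,0,0.405],0.4],[[0.026,-0.011,0.137],[0,0,0.405],0.4],[[0.026,-0.011,0.137],[0,0,0.405],0.4],[[0.026,-0.011,0.137],[0,0,0.405],0.4]])

```text
time_s: 28.6
tcp_pos: [0.4568, -0.1666, 0.1723]
eef_rot: [-180.0, 0.1, -177.5]
contact_force: [0.2, -0.8, 0.4]
gripper_width: 0.051
```

Run:
```python
from h import *
c=shot('w_p10','wrist'); go(([.4882,.2635,.3],[180,0,-73.94]))
```

```text
now [ 0.4566 -0.1666  0.1721] [-1.8000e+02  8.0000e-02 -1.7753e+02] w 0.0517 F [-0.45 -0.69 -0.47] t 28.65
shift [-0.0503, 0.4284, -0.1279] rot [-0.0013, 0.0009, -1.808] rows>= 12.1
```

View pics/w_p10.png

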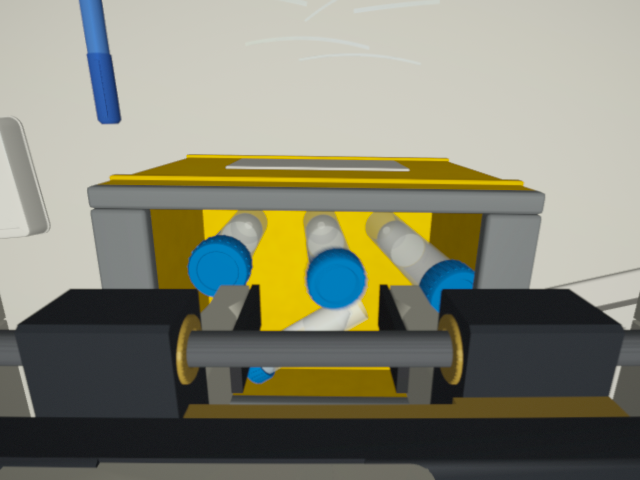

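Four in the bin. Now b5.

step_arm(increments=[[[0,0,-0.05],[0,0,0],0.32],[[0,0,-0.1],[0,0,-0.1],0.32],[[-0.005,0.045,-0.127],[0,0,-0.25],0.32],[[-0.01,0.09,-0.127],[0,0,-0.4],0.32],[[-0.015,0.14,-0.127],[0,0,-0.55],0.32],[[-0.02,0.19,-0.127],[0,0,-0.7],0.32],[[-0.03,0.24,-0.127],[0,0,-0.85],0.32],[[-0.04,0.29,-0.12],[0,0,-1],0.32],[[-0.045,0.34,-0.1],[0,0,-1.15],0.32],[[-0.048,0.385,-0.08],[0,0,-1.3],0.32]])

```text
time_s: 29.65
tcp_pos: [0.4877, 0.2167, 0.2543]
eef_rot: [-179.9, 0.1, -102.7]
contact_force: [1.3, -0.7, 0.3]
gripper_width: 0.0593
```

Run:
```python
from h import *
go(([.4882,.2635,.09],[180,0,-73.94]))
a=shot('s_p11','scene'); crop(a,'s_p11c',250,120,180,250,3);
```

```text
now [0.4877 0.2167 0.2543] [-1.7992e+02  1.1000e-01 -1.0267e+02] w 0.0593 F [ 1.34 -0.71  0.34] t 29.65
shift [-0.0454, 0.0101, 0.1644] rot [-0.0019, 0.0015, -0.5015] rows>= 3.4
```

View pics/s_p11c.png

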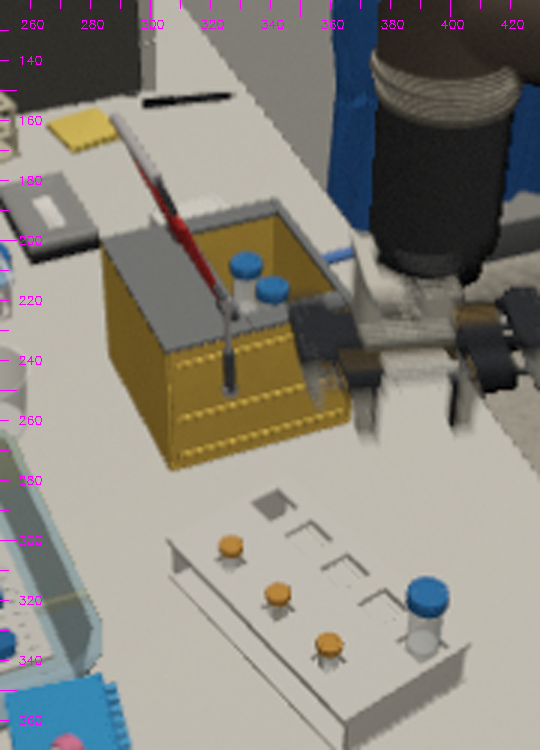

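step_arm(increments=[[[-0.045,0.01,0.01],[0,0,-0.15],0.32],[[-0.045,0.01,0.03],[0,0,-0.3],0.32],[[-0.045,0.01,0.05],[0,0,-0.45],0.32],[[-0.045,0.01,0.08],[0,0,-0.505],0.32],[[-0.045,0.01,0.1],[0,0,-0.505],0.32],[[-0.045,0.01,0.12],[0,0,-0.505],0.32],[[-0.045,0.01,0.15],[0,0,-0.505],0.32],[[-0.045,0.01,0.165],[0,0,-0.505],0.32],[[-0.045,0.01,0.165],[0,0,-0.505],0.32],[[-0.045,0.01,0.165],[0,0,-0.505],0.32]])

```text
time_s: 30.7
tcp_pos: [0.4883, 0.2605, 0.0894]
eef_rot: [-180.0, -0.0, -74.1]
contact_force: [0.5, 1.1, 1.0]
gripper_width: 0.0595
```

Run:
```python
from h import *
go(([.4882,.2635,.09],[180,0,-73.94]))
c=shot('w_g9','wrist');
```

```text
now [0.4883 0.2605 0.0894] [-1.7999e+02 -1.0000e-02 -7.4120e+01] w 0.0595 F [0.49 1.15 1.02] t 30.7
shift [-0.0029, -0.0007, -0.0006] rot [-0.0002, -0.0002, -0.0031] rows>= 0.1
```

View pics/w_g9.png

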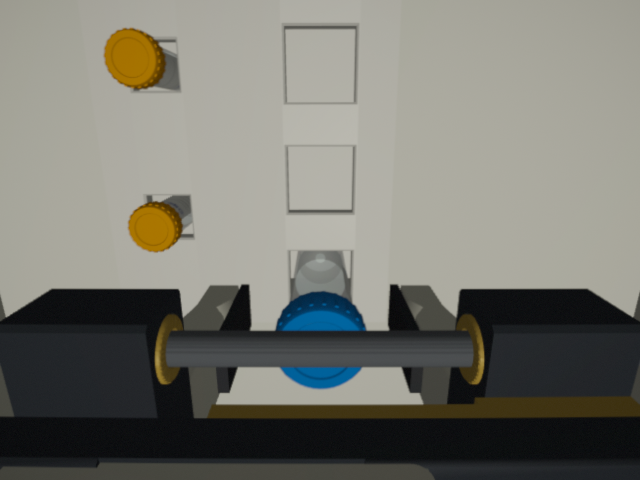

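step_arm(increments=[[[-0.002,0,0],[0,0,0],1],[[-0.002,0,0],[0,0,0],1],[[-0.002,0,0],[0,0,0],1],[[-0.002,0,0],[0,0,0],1],[[-0.002,0,0],[0,0,0],1],[[-0.002,0,0],[0,0,0],1],[[-0.002,0,-0.03],[0,0,0],1],[[-0.002,0,-0.07],[0,0,0],1],[[-0.002,0,-0.11],[0,0,0],1],[[-0.002,0,-0.15],[0,0,0],1]], force=30)

```text
time_s: 31.75
tcp_pos: [0.4871, 0.262, 0.2403]
eef_rot: [180.0, -0.0, -74.1]
contact_force: [1.3, 0.6, -0.5]
gripper_width: 0.0277
```

Run:
```python
from h import *
c=ld('w_p10')
for u,z in [((220,268),.12),((335,280),.12),((447,285),.1),((322,225),.006),((380,220),.006)]: print(u,onz(c,u,z).round(3))
go(([.47,-.14,.31],[180,0,-178]))
shot('w_g10','wrist')
```

```text
(220, 268) [ 0.462 -0.222  0.12 ]
(335, 280) [ 0.467 -0.157  0.12 ]
(447, 285) [ 0.475 -0.086  0.1  ]
(322, 225) [ 0.465 -0.164  0.006]
(380, 220) [ 0.459 -0.116  0.006]
now [0.4871 0.262  0.2403] [ 1.7997e+02 -1.0000e-02 -7.4130e+01] w 0.0277 F [ 1.33  0.64 -0.49] t 31.75
shift [0.382, 0.1264, -0.0696] rot [0.0002, -0.0006, 1.8128] rows>= 12.1
```

View pics/w_g10.png

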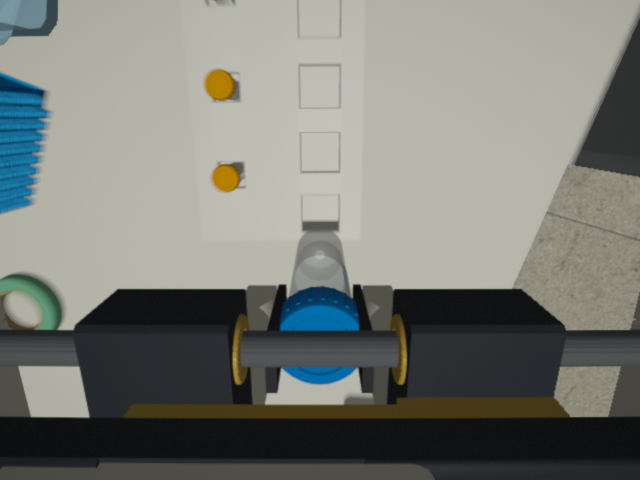

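step_arm(increments=[[[0.02,0.01,-0.05],[0,0,0.14],1],[[0.06,0.02,-0.07],[0,0,0.28],1],[[0.105,0.035,-0.07],[0,0,0.42],1],[[0.15,0.05,-0.07],[0,0,0.56],1],[[0.195,0.065,-0.07],[0,0,0.7],1],[[0.24,0.08,-0.07],[0,0,0.84],1],[[0.285,0.095,-0.07],[0,0,0.98],1],[[0.33,0.11,-0.07],[0,0,1.12],1],[[0.375,0.12,-0.07],[0,0,1.26],1],[[0.385,0.12,-0.07],[0,0,1.4],1]])

```text
time_s: 32.8
tcp_pos: [0.4766, -0.1444, 0.3085]
eef_rot: [-180.0, -0.0, -154.9]
contact_force: [0.3, 0.5, -0.6]
gripper_width: 0.0283
```

step_arm(increments=[[[0,0,0],[0,0,0.14],1],[[0,0,0],[0,0,0.28],1],[[0,0,0],[0,0,0.405],1],[[0,0,0],[0,0,0.405],1]])

```text
time_s: 33.2
tcp_pos: [0.4771, -0.1409, 0.3085]
eef_rot: [180.0, -0.0, -177.7]
contact_force: [0.1, 0.4, -0.6]
gripper_width: 0.0277
```

Run:
```python
from h import *
go(([*slot(.003,.022),.172],[180,0,-178])); c=shot('w_p12','wrist')
```

```text
now [ 0.4771 -0.1409  0.3085] [ 1.7999e+02 -3.0000e-02 -1.7767e+02] w 0.0277 F [ 0.07  0.4  -0.6 ] t 33.2
shift [0.005, -0.0048, 0.1365] rot [0.0001, -0.0005, 0.0057] rows>= 2.7
```

View pics/w_p12.png

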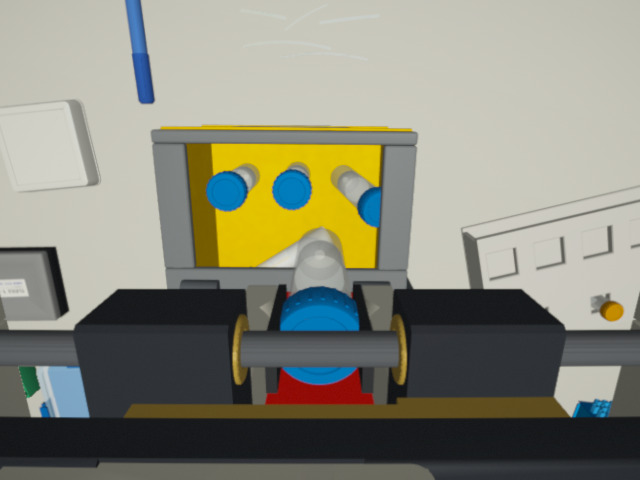

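step_arm(increments=[[[-0.016,-0.05,0],[0,0,0],1],[[-0.016,-0.05,0.03],[0,0,0],1],[[-0.016,-0.05,0.07],[0,0,0],1],[[-0.016,-0.05,0.11],[0,0,0],1],[[-0.016,-0.05,0.136],[0,0,0],1],[[-0.016,-0.05,0.136],[0,0,0],1],[[-0.016,-0.05,0.136],[0,0,0],0.4],[[-0.016,-0.05,0.136],[0,0,0],0.4],[[-0.016,-0.05,0.136],[0,0,0],0.4],[[-0.016,-0.05,0.136],[0,0,0],0.4]])

```text
time_s: 34.25
tcp_pos: [0.4961, -0.1901, 0.1742]
eef_rot: [-180.0, 0.1, -177.5]
contact_force: [0.7, 1.3, 0.1]
gripper_width: 0.0513
```

Run:
```python
from h import *
c=shot('w_p13','wrist'); go(([.47,-.17,.31],[180,0,-178]))
```

```text
now [ 0.4959 -0.1901  0.1739] [-1.7999e+02  1.0000e-01 -1.7752e+02] w 0.0516 F [-0.06 -0.3  -0.25] t 34.3
shift [0.0248, 0.0212, -0.1362] rot [-0.0001, 0.0018, 0.0083] rows>= 2.8
```

View pics/w_p13.png

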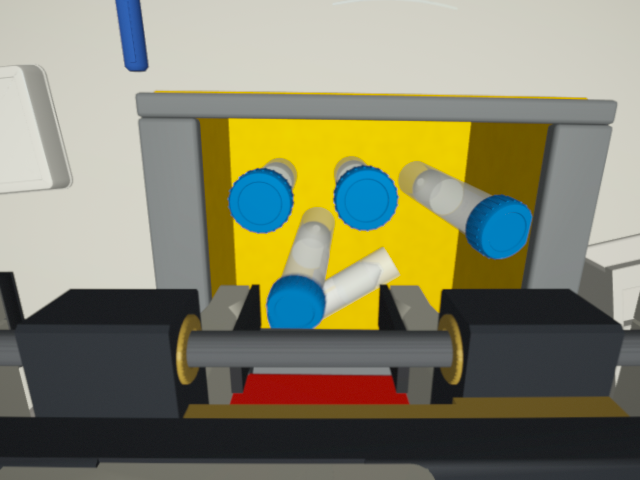

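All five tubes are in the bin (caps at (262,200), (365,197), (498,227), (297,302), one lying). Rise, then re-approach the open bar.

Run:
```python
from h import *
go(([.597,-.168,.38],[180,0,-88]))
```

```text
now [ 0.4959 -0.1901  0.1739] [-1.7999e+02  1.0000e-01 -1.7752e+02] w 0.0516 F [-0.06 -0.3  -0.25] t 34.3
shift [-0.1023, 0.0177, -0.2059] rot [-0.0015, 0.0013, -1.5625] rows>= 10.4
```

step_arm(increments=[[[0,0,-0.05],[0,0,0],0.4],[[0,0,-0.1],[0,0,0],0.4],[[0,0,-0.15],[0,0,-0.14],0.4],[[0,0,-0.206],[0,0,-0.28],0.4],[[0,0,-0.206],[0,0,-0.43],0.4],[[-0.02,0.005,-0.206],[0,0,-0.58],0.4],[[-0.04,0.01,-0.206],[0,0,-0.73],0.4],[[-0.06,0.018,-0.206],[0,0,-0.88],0.4],[[-0.08,0.018,-0.206],[0,0,-1.03],0.4],[[-0.102,0.018,-0.206],[0,0,-1.18],0.4]])

```text
time_s: 35.3
tcp_pos: [0.5972, -0.1675, 0.3796]
eef_rot: [-179.9, 0.0, -109.6]
contact_force: [-0.2, -0.2, -0.3]
gripper_width: 0.0528
```

step_arm(increments=[[[0,0,0],[0,0,-0.14],0.4],[[0,0,0],[0,0,-0.28],0.4],[[0,0,0],[0,0,-0.383],0.4],[[0,0,0],[0,0,-0.383],0.4],[[0,0,0],[0,0,-0.383],0.4]])

```text
time_s: 35.8
tcp_pos: [0.5965, -0.1677, 0.3792]
eef_rot: [-180.0, -0.0, -88.2]
contact_force: [0.7, -0.8, 0.2]
gripper_width: 0.0523
```

Run:
```python
from h import *
go(([.597,-.168,.303],[180,0,-88])); c=shot('w_c1','wrist'); b=shot('d_c1','side'); crop(b,'d_c1c',200,100,180,140,4)
for u in [(0,0)]: pass
print(proj(c,[[.5963,-.168,.322]]))
```

```text
now [ 0.5965 -0.1677  0.3792] [-179.98   -0.    -88.17] w 0.0523 F [ 0.69 -0.77  0.21] t 35.8
shift [0.0003, -0.0005, 0.0762] rot [-0.0004, -0.0, -0.0029] rows>= 1.5
[[320.06346784 259.64649529]]
```

View pics/w_c1.png

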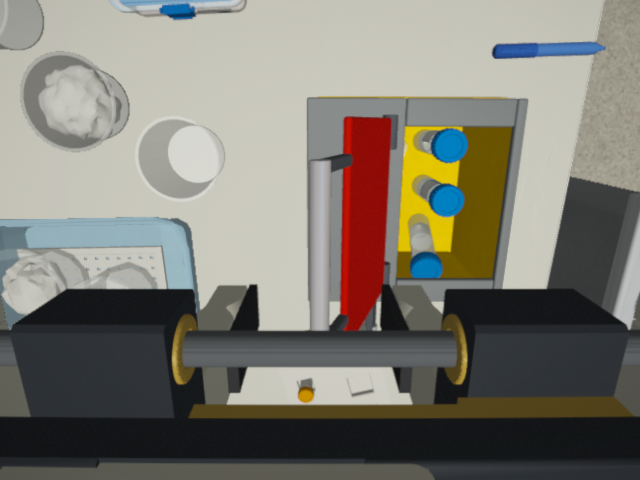

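View pics/d_c1c.png

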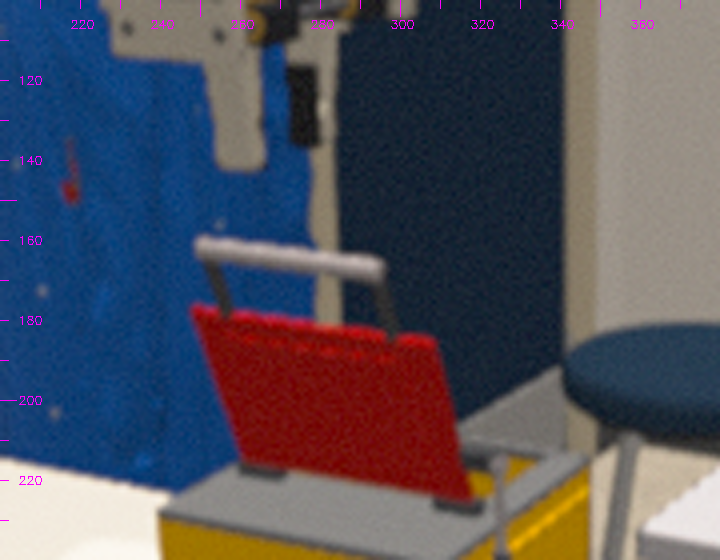

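step_arm(increments=[[[0,0,0.03],[0,0,0],0.45],[[0,0,0.055],[0,0,0],0.5],[[0,0,0.076],[0,0,0],0.5],[[0,0,0.076],[0,0,0],0.5],[[0,0,0.076],[0,0,0],1],[[0,0,0.076],[0,0,0],1],[[0,0,0.076],[0,0,0],1],[[0,0,0.076],[0,0,0],1],[[0,0,0.076],[0,0,0],1],[[0,0,0.076],[0,0,0],1]], force=30)

```text
time_s: 36.9
tcp_pos: [0.5965, -0.1678, 0.3035]
eef_rot: [-180.0, -0.0, -88.0]
contact_force: [-0.2, 0.4, 4.0]
gripper_width: 0.0107
```

Run:
```python
from h import *
go()
b=shot('d_c2','side'); crop(b,'d_c2c',200,100,180,140,4); w=shot('w_c2','wrist')
s=r.get_state(); g=s['tcp_pos']+[0,0,.0188]; R0=R.from_euler('xyz',s['eef_rot'],degrees=True)
ux=np.array([np.cos(np.radians(2)),np.sin(np.radians(2)),0])
h=np.array([.5334,-.166,.164]); d=(g-h)@ux; z=g[2]-.164; print('g',g,'radius',np.hypot(d,z),'th',np.pi/2+np.arctan2(d,z))
```

```text
now [ 0.5965 -0.1678  0.3035] [-1.7997e+02 -1.0000e-02 -8.8000e+01] w 0.0107 F [-0.16  0.42  4.05] t 36.9
g [ 0.5965657  -0.16778433  0.32230658] radius 0.17040586968343646 th 1.949898659602988
```

View pics/d_c2c.png

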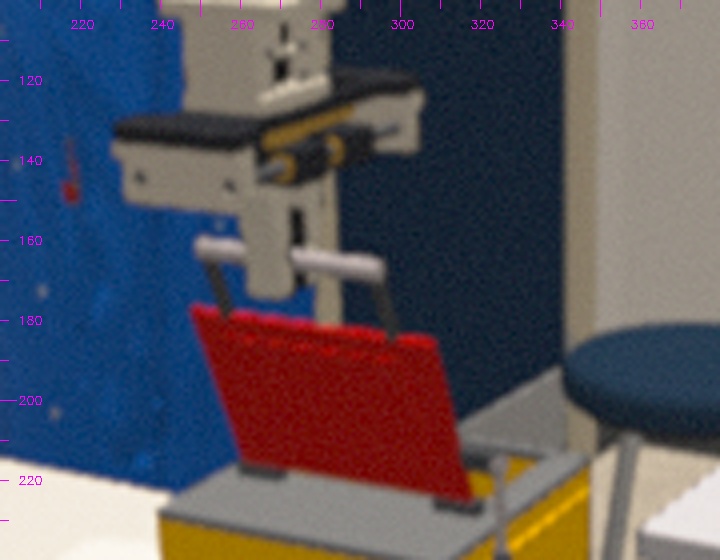

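View pics/w_c2.png

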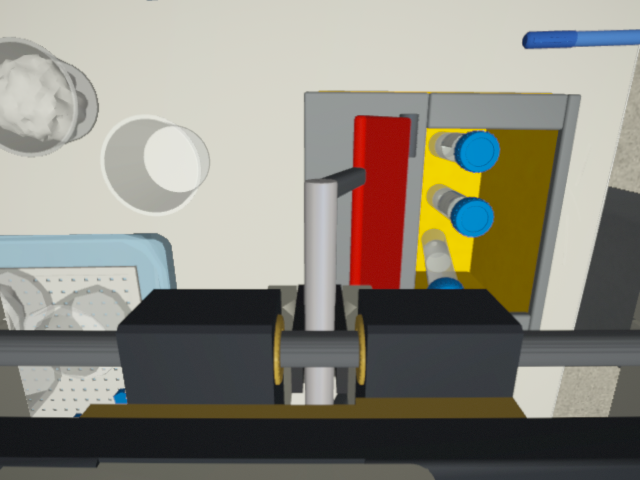

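Run:
```python
from h import *
s=r.get_state(); g=s['tcp_pos']+[0,0,.0188]; R0=R.from_euler('xyz',s['eef_rot'],degrees=True)
ux=np.array([np.cos(np.radians(2)),np.sin(np.radians(2)),0]); h=np.array([.5334,-.166,.164])
for th in [1.9,1.8,1.7,1.6,1.5,1.4,1.3,1.2,1.1,1,.9,.8,.7,.6,.5,.4,.3,.2,.1,0]:
    rad=.1703+.002*np.sin(th*np.pi/1.95)
    p=h-rad*np.cos(th)*ux+[0,0,rad*np.sin(th)]; print(round(th,2),R0.inv().apply(p-g).round(4).tolist())
```

```text
1.9 [-0.004, 0.008, -0.003]
1.8 [-0.004, 0.0243, -0.008]
1.7 [-0.004, 0.041, -0.0114]
1.6 [-0.004, 0.0581, -0.013]
1.5 [-0.004, 0.0752, -0.0129]
1.4 [-0.004, 0.0923, -0.0111]
1.3 [-0.004, 0.1091, -0.0075]
1.2 [-0.004, 0.1255, -0.0022]
1.1 [-0.004, 0.1412, 0.0047]
1 [-0.004, 0.1562, 0.0132]
0.9 [-0.004, 0.1702, 0.0233]
0.8 [-0.004, 0.1831, 0.0347]
0.7 [-0.004, 0.1947, 0.0473]
0.6 [-0.004, 0.205, 0.0611]
0.5 [-0.004, 0.2138, 0.0758]
0.4 [-0.004, 0.2211, 0.0914]
0.3 [-0.004, 0.2267, 0.1076]
0.2 [-0.004, 0.2307, 0.1242]
0.1 [-0.004, 0.2329, 0.1411]
0 [-0.004, 0.2335, 0.1582]
```

step_arm(increments=[[[0,0.008,-0.003],[0,0,0],1],[[0,0.024,-0.008],[0,0,0],1],[[0,0.041,-0.0115],[0,0,0],1],[[0,0.058,-0.013],[0,0,0],1],[[0,0.075,-0.013],[0,0,0],1],[[0,0.092,-0.011],[0,0,0],1],[[0,0.109,-0.0075],[0,0,0],1],[[0,0.1255,-0.002],[0,0,0],1]])

```text
time_s: 37.8
tcp_pos: [0.4696, -0.1716, 0.305]
eef_rot: [-179.9, 0.1, -88.0]
contact_force: [1.0, 4.3, 0.7]
gripper_width: 0.011
```

```bash
cat > st.py <<'E'
from h import *
go()
s=r.get_state(); g=s['tcp_pos']+[0,0,.0188]; ux=np.array([np.cos(np.radians(2)),np.sin(np.radians(2)),0]); h=np.array([.5334,-.166,.164])
d=(g-h)@ux; z=g[2]-.164; print('g',g,'radius',np.hypot(d,z),'th',np.pi/2+np.arctan2(d,z), 'M',s['moment'])
E
python3 st.py
```

```text
now [ 0.4696 -0.1716  0.305 ] [-1.7993e+02  7.0000e-02 -8.7990e+01] w 0.011 F [0.98 4.32 0.73] t 37.8
g [ 0.46959881 -0.17156179  0.32376229] radius 0.17208839176042595 th 1.1900120013908237 M [ 1.3877161  -0.82672906  0.00286589]
```

step_arm(increments=[[[0,0.0155,0.007],[0,0,0],1],[[0,0.031,0.015],[0,0,0],1],[[0,0.0445,0.0255],[0,0,0],1],[[0,0.0575,0.0365],[0,0,0],1],[[0,0.069,0.0495],[0,0,0],1],[[0,0.0795,0.063],[0,0,0],1],[[0,0.0885,0.078],[0,0,0],1],[[0,0.0955,0.0935],[0,0,0],1],[[0,0.101,0.1095],[0,0,0],1]])

```text
time_s: 38.7
tcp_pos: [0.3695, -0.1748, 0.1948]
eef_rot: [-179.9, 0.1, -88.0]
contact_force: [6.1, 6.1, -2.4]
gripper_width: 0.0114
```

```bash
python3 st.py
```

```text
now [ 0.3695 -0.1748  0.1948] [-1.7986e+02  1.0000e-01 -8.8020e+01] w 0.0114 F [ 6.13  6.1  -2.36] t 38.7
g [ 0.369465   -0.17483876  0.21358958] radius 0.17147083801514534 th 0.29339230377377357 M [ 2.08068806 -2.52903806 -0.04287353]
```

step_arm(increments=[[[0,0.001,0.0085],[0,0,0],1],[[0,0.0025,0.0165],[0,0,0],1],[[0,0.0035,0.025],[0,0,0],1],[[0,0.0045,0.0335],[0,0,0],1],[[0,0.005,0.042],[0,0,0],1],[[0,0.005,0.047],[0,0,0],1],[[0,0.005,0.0505],[0,0,0],1],[[0,0.005,0.052],[0,0,0],1],[[0,0.005,0.053],[0,0,0],1],[[0,0.005,0.053],[0,0,0],1]])

```text
time_s: 39.7
tcp_pos: [0.3639, -0.1766, 0.1458]
eef_rot: [180.0, -0.1, -87.9]
contact_force: [-17.2, 9.6, 43.5]
gripper_width: 0.0112
```

```bash
python3 st.py
python3 - <<'E'
from h import *
b=shot('d_c3','side'); crop(b,'d_c3c',230,150,140,110,5); w=shot('w_c3','wrist')
E
```

```text
now [ 0.3639 -0.1766  0.1458] [ 1.7997e+02 -1.0000e-01 -8.7920e+01] w 0.0112 F [-17.22   9.65  43.54] t 39.7
g [ 0.36392551 -0.17658886  0.16460897] radius 0.16974188485861885 th 0.003587625935659311 M [ 3.54323858  5.96025541 -0.04353553]
```

View pics/d_c3c.png

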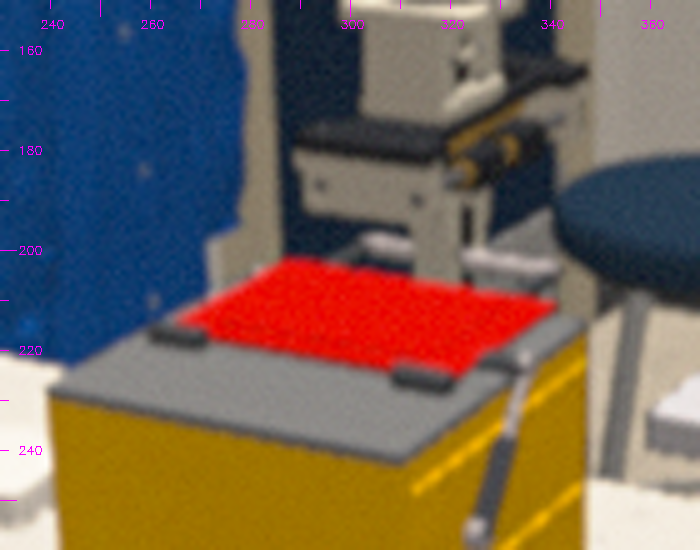

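View pics/w_c3.png

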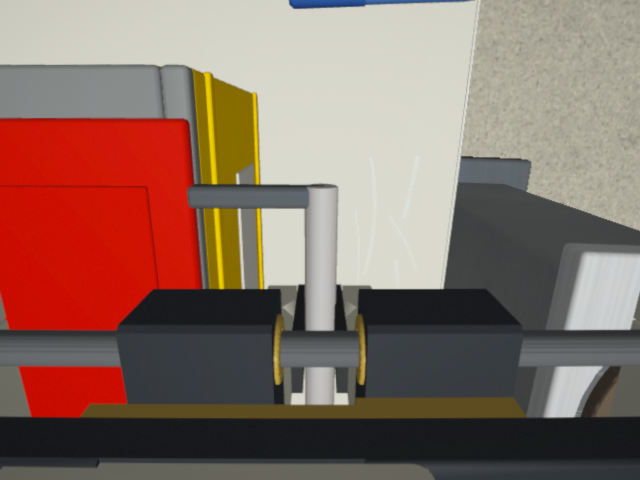

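Shut: 43 N upward from the stop. Ease off 2 mm, then release and open to clear the gap.

step_arm(increments=[[[0,0.001,-0.001],[0,0,0],1],[[0,0.001,-0.002],[0,0,0],1],[[0,0.001,-0.002],[0,0,0],1]])

```text
time_s: 40.1
tcp_pos: [0.3638, -0.1764, 0.1464]
eef_rot: [-179.9, -0.1, -88.0]
contact_force: [-4.6, 4.9, 20.8]
gripper_width: 0.0111
```

```bash
python3 st.py
```

```text
now [ 0.3638 -0.1764  0.1464] [-1.7992e+02 -7.0000e-02 -8.7950e+01] w 0.0111 F [-4.62  4.9  20.77] t 40.1
g [ 0.36383532 -0.17643132  0.16519572] radius 0.1698296398389521 th 0.007040760319915185 M [ 1.50118330e+00  1.97576728e+00 -1.52360298e-03]
```

step_arm(increments=[[[0,0,0],[0,0,0],0.66],[[0,0,0],[0,0,0],0.66],[[0,0,0],[0,0,0],0.66],[[0,0,0],[0,0,0],0.66],[[0,0,-0.01],[0,0,0],0.66],[[0,0,-0.03],[0,0,0],0.66],[[0,0,-0.06],[0,0,0],0.66],[[0,0,-0.1],[0,0,0],0.66],[[0,0,-0.15],[0,0,0],0.66],[[0,0,-0.15],[0,0,0],0.66]])

```text
time_s: 41.1
tcp_pos: [0.3671, -0.1768, 0.3015]
eef_rot: [-179.4, -0.2, -88.0]
contact_force: [0.2, -0.2, -1.6]
gripper_width: 0.0297
```

step_arm(increments=[[[0,0,0],[0,0,0],0.66],[[0,0,0],[0,0,0],0.66],[[0,0,0],[0,0,0],0.66]])

```text
time_s: 41.4
tcp_pos: [0.3635, -0.1758, 0.2934]
eef_rot: [179.9, 0.0, -88.0]
contact_force: [-0.0, -0.5, 0.3]
gripper_width: 0.0297
```

Run:
```python
from h import *
go()
b=shot('d_f','side'); crop(b,'d_fc',230,180,250,170,3); a=shot('s_f','scene'); crop(a,'s_fc',240,150,190,230,3); w=shot('w_f','wrist')
```

```text
now [ 0.3635 -0.1758  0.2934] [ 1.7987e+02  1.0000e-02 -8.8000e+01] w 0.0297 F [-0.05 -0.52  0.29] t 41.4
```

View pics/d_fc.png

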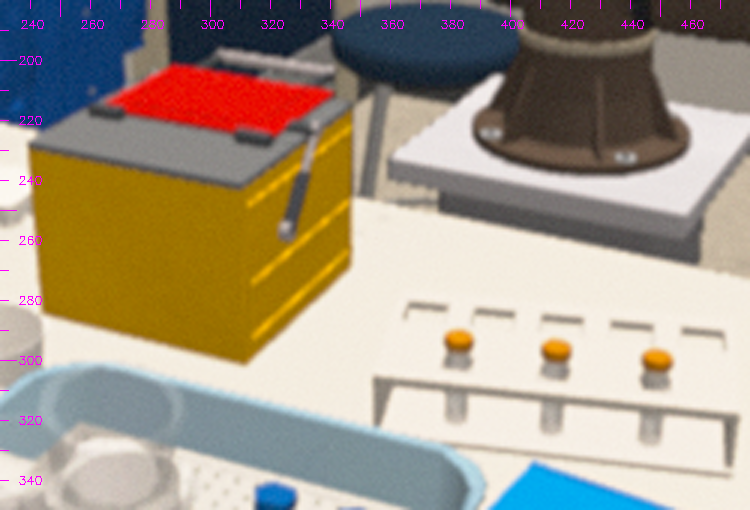

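View pics/s_fc.png

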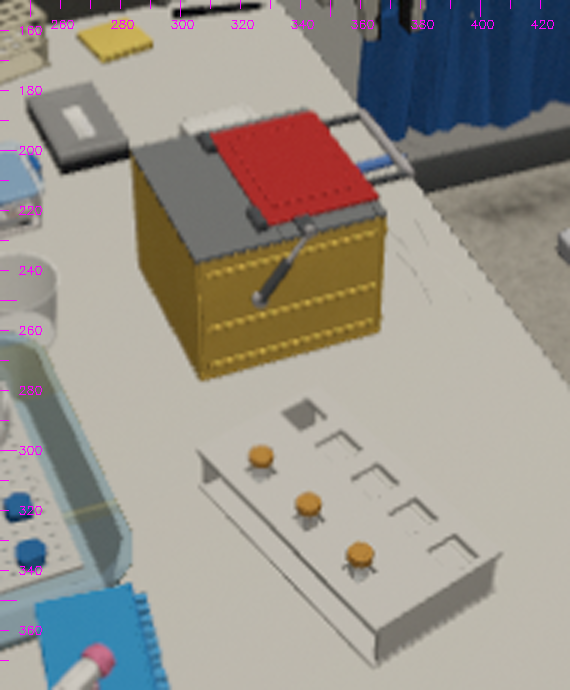

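View pics/w_f.png

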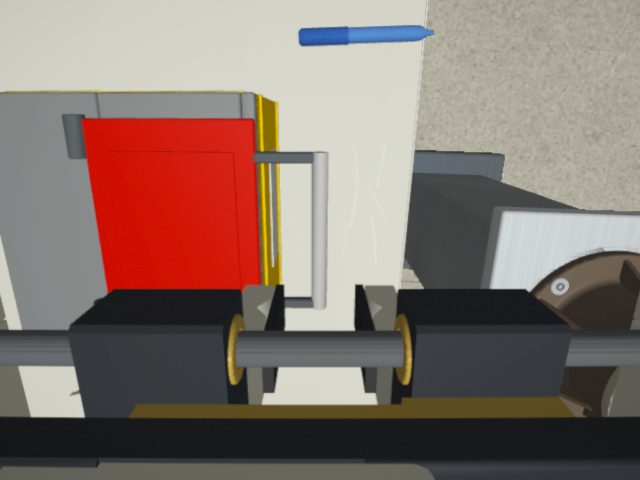

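Flap shut (bar at (360,187)–(377,207) as at the start), rack empty of blue caps, three orange tubes standing, robot clear.

Run:
```python
from plant import r
print(r.close_job())
```

```text
the job is handed in; nothing more can be done
None
```

I handed the job in at about 41 s. All five blue-capped tubes are in the bin, the flap is shut, and the three orange-capped tubes are still standing in the rack. The hand-in reported no verdict.

- **Opening:** I pinched the bar, swung the flap back to about 1.87 rad and released it. It settled against its open stop and stayed there.
- **Tubes:** All five went through the throat one at a time. The wrist picture after the last drop shows all five inside, four roughly upright or leaning and one lying down.
- **Closing:** I held the bar all the way down at about 1 rad/s or slower. I eased off at the stop, about 0.007 rad by the tool pose, before letting go.
- **Last checks:** The pictures show the bar at the same pixels as before I opened it, all five large holes empty, the rack flat and the arm clear with about 0.6 N at the wrist. No blow to the rack was seen. I only checked the tray and beaker by eye, and they looked undisturbed.
- **What went less than smoothly:**
  - The first tube slipped about 16 mm in the grip when I lifted before the fingers had fully closed; I closed longer and harder after that.
  - The flap swing gave brief side and radial forces of up to about 10 N.
  - I pressed on the shut stop with about 44 N vertically (48 N in all) through the fingers before easing off. That is below the 120 N wrist limit. It is above the 40 N allowed for the arm or gripper body, though only the fingers were touching.

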